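# Put away the spacer rings and nest the kidney dishes

### The job

Clear up after the mirror-cell work: put every spacer ring, whether it lies in a dish or on the newspaper, into the grey storage tube so that they lie flat on one another in one column, and nest the other three kidney dishes, each turned to match the one below and fully home, into the dish that stands on the plywood board, which stays on the board. Leave the glass mirror, the jar and the water bottle where they are.

Things in the scene. Friction and masses are not known exactly. Their poses are not given: they have to be found in the camera images.
- dish_a: blue plastic kidney dish standing on the plywood board; the others nest into it. All four dishes are alike: 159 mm long, 75 mm wide over all, 32.5 mm high, about 90 g, loose. Origin: middle of the waist, at the underside. x along the length, y towards the convex long side (both ends bend towards -y), z up. The floor inside is at z = 2.5 mm. May hold a ring.
- dish_b: kidney dish on the bench, any way round; may hold a ring. Sizes, origin and axes as dish_a. Rim of all dishes: a vertical band z = 18.5 to 32.5 mm, at the waist y = -33 to +33 mm outside and straight for x = -14 to 14 mm: a place to grip from outside. The wall below it tapers in. The ends are round, 33 mm in radius about (+-46, -9) mm.
- dish_c: kidney dish on the bench, any way round; may hold a ring. Sizes, origin and axes as dish_a. Nested the same way round and fully home, the rim of any dish sits on the rim below, its origin 14 mm above that of the lower dish, with about 1.3 mm of play all round; turned otherwise it stays higher. The taper guides it in from up to 6 mm off.
- dish_d: kidney dish on the bench, any way round; may hold a ring. Sizes, origin and axes as dish_a. Inside, the flat floor of all dishes is 43 mm wide at the waist and about 135 mm long following the bend (centreline at y = 0 at the waist, -9 mm at x = +-46 mm); the walls flare out at 14 degrees.
- ring_1: bare aluminium spacer ring: 36 mm outside, 19 mm hole, 12 mm thick, about 24 g, loose. Origin: its centre, halfway up; z along its axis. May be absent. At the start it lies flat on the floor of dish_a, within 10 mm of its waist.
- ring_2: bare aluminium spacer ring: 36 mm outside, 19 mm hole, 12 mm thick, about 24 g, loose. Origin: its centre, halfway up; z along its axis. May be absent. At the start it lies flat on the floor of dish_b, within 10 mm of its waist.
- ring_3: bare aluminium spacer ring: 36 mm outside, 19 mm hole, 12 mm thick, about 24 g, loose. Origin: its centre, halfway up; z along its axis. May be absent. At the start it lies flat on the floor of dish_c, within 10 mm of its waist.
- ring_4: bare aluminium spacer ring: 36 mm outside, 19 mm hole, 12 mm thick, about 24 g, loose. Origin: its centre, halfway up; z along its axis. May be absent. At the start it lies flat on the floor of dish_d, within 10 mm of its waist.
- ring_5: bare aluminium spacer ring: 36 mm outside, 19 mm hole, 12 mm thick, about 24 g, loose. Origin: its centre, halfway up; z along its axis. May be absent. At the start it lies flat on the sheet of newspaper on the bench (top of the bench: z = 0).
- ring_6: bare aluminium spacer ring: 36 mm outside, 19 mm hole, 12 mm thick, about 24 g, loose. Origin: its centre, halfway up; z along its axis. May be absent. At the start it lies flat on the sheet of newspaper on the bench (top of the bench: z = 0).
- board: plywood board under dish_a, fixed: 190 (x) by 110 (y) by 12 mm high. Origin: centre of its underside, on the bench.
- tube_floor (a point): centre of the inner floor of the storage tube, 8 mm above the bench; z up. Grey upright plastic tube on an 80 mm square plywood foot 8 mm thick, fixed; bore 37.4 mm, outside 46 mm (50 mm at the mouth).
- tube_mouth (a point): centre of the tube's open mouth, 86 mm above the bench (the bore is 78 mm deep). The mouth is bevelled: 41 mm wide at the top, narrowing to the bore 3 mm lower.
- mirror: round glass mirror blank, 152 mm across, 22 mm thick, 0.9 kg, lying between three wooden cleats: leave alone. Origin: centre of the underside.
- jar: white jar with a lid, 60 mm across, 80 mm high: leave alone. Origin: centre of the underside.
- water: clear water bottle, 60 mm across, 150 mm high: leave alone. Origin: centre of the underside.
Things that resemble listed ones, but are neither listed nor needed, are in the scene too. What is shaped like the dish_b but orange or turquoise is not meant.

How it is judged:
By the outcome, as a careful person would: the job done as asked, in the order asked, and still so for the second after the job is handed in, with the robot touching nothing.
Of ring_1, ring_2, ring_3, ring_4, ring_5, ring_6 only 4 to 6 are there at a start; the rules pass over those that are not, and their reading is None.
At some moment in a run one of dish_b, dish_c, dish_d, ring_5, ring_6 may be knocked a few centimetres aside while the robot is not near it.
Once in a run the grip may slacken for a moment while it holds something.
It also fails if it takes over 208 s, if anything falls off the work surface, if the arm or the gripper's body presses on something with over 40 N, if the wrist force passes 120 N, or if a joint passes its speed limit or range.

### The arm

A 6-joint arm with a two-finger parallel gripper is mounted at the origin on the work surface. World frame = base frame: x ahead of the robot, y to its left, z up, the work surface at z = 0. Lengths are in m, angles in rad, forces in N, time in s.
With the tool pointing down it reaches from about 0.325 to 0.875 m from the base axis. Payload 4.4 kg.
Tool frame: the origin (TCP) lies between the finger pads; the fingertips stand 11 mm ahead of it and the grasp point (between the pads) lies 8 mm behind it; z points along the fingers, y is the line along which they close (so a half turn about z gives the same grasp; the last joint's range is limited). The gripper opens to 85 mm and grips with 20 to 120 N. Pads are 22 mm wide; open, the fingers measure 114 mm over their backs; the gripper's body (76 mm by 85 mm) begins 54 mm behind the grasp point. The pads swing forward as they close: fully open they stand 13 mm farther back than shut.
Start: joints at [0.995, 0.207, 1.542, -0, 1.393, -0.15], TCP at [0.238, 0.524, 0.242] pointing down, gripper open.
Joint ranges: [-2.73, 2.73], [-0.86, 2.22], [0.23, 2.46], [-1.11, 4.25], [0.08, 2.63], [-2.82, 2.82]. Speed limits (rad/s): [2.79, 2.79, 3.14, 3.14, 3.14, 3.14].

### API

Orientations are given as [roll, pitch, yaw] about the fixed x, y, z axes, in that order (R = Rz(yaw) Ry(pitch) Rx(roll)).
In Python, from cell import bot gives the robot as it stands.
- The arm moves only by the tool arm_command, never from a script. Its argument "increments" is a list of rows, each an object of numbers: "gripper": the closure, from -1 (fully open) to 1 (shut), so that 0 is half open; "tx", "ty", "tz": the shift along the world's x, y, z in cm; "wx", "wy", "wz": the turn, a rotation vector about the world's x, y, z in rad. A call has 1 to 10 rows; each row is the pose to reach, as a shift and turn from the pose commanded when the call began; what a row does not reach only later rows make up. A row lasts 1/8 s, in which the tool goes at most 62.5 mm and 10.7 degrees, less where a joint would pass 70% of its speed; a pose out of reach is approached as far as the arm can. A call with a gripper value outside its range is refused whole. The fingers move at their own pace and stop on an object; the grip force is fixed at half the most. Time passes only in rows, so rows that repeat a pose let the fingers close. It gives the time, the measured TCP pose, the force, the opening and the grip force at its end, in the units of the state.
- bot.read_state(): the state, without advancing time (a new reading comes with each control period).
- bot.capture(name): name is "scene" or "top" or "wrist"; returns the picture (384x512x3 uint8, blue, green, red); there is no depth.
- bot.camera_model(name): a dict with "vertical_fov" (degrees; the focal length in pixels is half the picture's height over the tangent of half this angle, whatever the lens; pixels are square), "cx", "cy" (the principal point, pixels), "dist" ([k1, k2, p1, p2, k3] as OpenCV has them; the pictures are not rectified), "position" and "orientation" of the camera in the world. Camera axes: x right, y down, z forward; pixel columns grow to the right and rows downward; lengths in m; the calibration is good to about 2 mm. A picture is of the moment at which its call begins: read the wrist's pose just before it. camera_model takes no time and is no camera call; for the wrist camera it gives the pose at the moment of the call.
- bot.hand_in(): hands the job in; it is judged then, once.
Trained networks look in the newest picture that a camera, given by its name, has taken for a name from the list of things; names that differ only in an ending like _2 or _b are one class to them, and where a whole thing is asked for, a point or a joint stands for the part that bears it (a point fixed in the world has none). Each returns a list of dicts, best first, with "conf" (0 to 1); they miss things now and then, are a little off and sometimes report something else, mostly with a low value. They report only what shows in the picture. A call takes as long as a camera call. They do not tell look-alikes from the thing itself.
- bot.boxes_of(camera, label): "position" ([x, y, z] in m, in world coordinates, good to about 4 mm: the middle of the surface that is visible of it).
The state is a dict: "t": time; "joint_positions": joint angles; "joint_velocities": joint speeds; "joint_efforts": joint torques, N m; "eef_pos": TCP position; "ee_rot": TCP orientation; "wrist_force": force on the tool from outside, world axes, zero at the start; "torque": the same for the moment, N m; "opening": finger opening in m; "grasp_force": force on a finger pad.
Only numpy, scipy, OpenCV 4.12 (cv2) and the standard library are available. Lean on these libraries where they do the work, as an engineer would, in place of code of your own. Each camera call takes 0.05 s, during which the arm holds its last target. There are 200 camera calls.

## Working session

There is one attempt and no reset: what is moved stays moved. The work goes in short steps, Python scripts to look and compute and a tool call to move; the robot and the scene stay as the last step left them, time stands still between calls to the robot, and variables do not carry over. Pictures are saved under pics/ and viewed, at most 14 in all, crops included, and the job is handed in when it is done.

Besides the shell and the picture viewer there is one more tool, called after "Emit:" as name(argument=value, ...), one argument or row to a line, values as JSON. arm_command: Moves the arm, as the interface text tells. Its arguments: {"type":"object","properties":{"increments":{"type":"array","items":{"type":"object","properties":{"gripper":{"type":"number"},"tx":{"type":"number"},"ty":{"type":"number"},"tz":{"type":"number"},"wx":{"type":"number"},"wy":{"type":"number"},"wz":{"type":"number"}}}}},"required":["increments"]}

```bash
ls; mkdir -p pics; python3 - <<'E'
from cell import bot
import cv2
s=bot.read_state();print(s['t'],s['eef_pos'],s['ee_rot'],s['opening'])
for c in ("scene","top"):
    im=bot.capture(c);cv2.imwrite(f"pics/{c}0.png",im)
    m=bot.camera_model(c);print(c,{k:v for k,v in m.items()})
    for l in ("dish_a","ring_1","tube_floor","board","mirror","jar","water"):
        try:print(l,[(round(d['conf'],2),[round(float(x),3) for x in d['position']]) for d in bot.boxes_of(c,l)])
        except Exception as e:print(l,e)
print(bot.read_state()['t'])
E
```

```text
pics
0.0 [0.23710995 0.52303935 0.24112026] [-3.13934040e+00 -3.61115268e-04  2.71576759e+00] 0.08574475172563574
scene {'vertical_fov': 46.17723021572599, 'cx': 252.174084826082, 'cy': 187.17070605571703, 'dist': array([0.02265668, 0.        , 0.        , 0.        , 0.        ]), 'position': array([ 1.28660661, -0.19322205,  1.05937148]), 'orientation': array([-2.48090295, -0.00297123,  1.17770814])}
dish_a [(0.97, [0.618, -0.012, 0.027]), (0.95, [0.552, -0.333, 0.007]), (0.84, [0.421, 0.118, 0.014]), (0.69, [0.525, 0.568, 0.019]), (0.65, [0.583, 0.289, 0.014]), (0.62, [0.814, -0.01, 0.002])]
ring_1 [(0.69, [0.596, 0.286, 0.017]), (0.67, [0.407, -0.269, 0.013]), (0.58, [0.62, -0.005, 0.025]), (0.51, [0.432, 0.111, 0.014])]
tube_floor [(0.56, [0.451, -0.129, 0.022])]
board []
mirror [(0.61, [0.379, 0.339, 0.022])]
jar [(0.76, [0.764, 0.202, 0.065]), (0.37, [0.553, -0.334, 0.009])]
water [(0.84, [0.775, -0.197, 0.098]), (0.19, [0.429, 0.114, 0.011])]
top {'vertical_fov': 56.37643021694208, 'cx': 256.24650498445556, 'cy': 194.63904794746193, 'dist': array([-0.03763835,  0.        ,  0.        ,  0.        ,  0.        ]), 'position': array([0.49871971, 0.10354776, 1.14425608]), 'orientation': array([-3.07286425e+00, -1.11275860e-03, -1.56756539e+00])}
dish_a [(0.97, [0.823, -0.012, 0.009]), (0.88, [0.63, -0.014, 0.019]), (0.67, [0.59, 0.288, 0.003]), (0.65, [0.516, 0.569, 0.006]), (0.62, [0.571, -0.333, -0.002]), (0.57, [0.423, 0.115, 0.006])]
ring_1 [(0.61, [0.623, -0.009, 0.027]), (0.43, [0.569, -0.328, -0.001])]
tube_floor [(0.96, [0.439, -0.129, 0.005])]
board [(0.68, [0.754, -0.189, 0.103]), (0.16, [0.438, -0.126, 0.005])]
mirror [(0.61, [0.367, 0.345, 0.017]), (0.21, [0.753, -0.19, 0.1])]
jar [(0.7, [0.743, 0.205, 0.079])]
water [(0.8, [0.754, -0.188, 0.099]), (0.44, [0.403, -0.262, 0.013])]
0.8
```

```bash
python3 - <<'E'
import cv2
for c in ("scene","top"):
    im=cv2.imread(f"pics/{c}0.png");cv2.imwrite(f"pics/{c}0b.png",cv2.resize(im,(800,600),interpolation=cv2.INTER_CUBIC))
E
```

```text
(no output)
```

View pics/top0b.png

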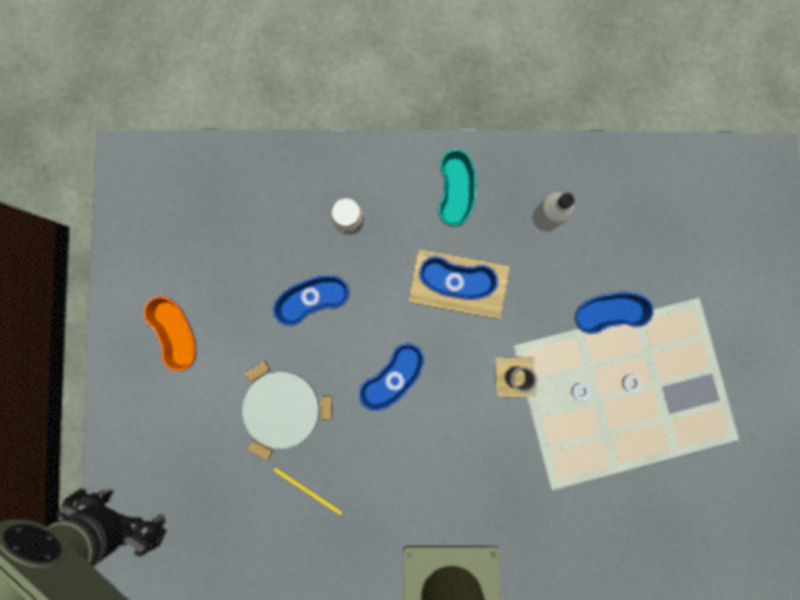

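View pics/scene0b.png

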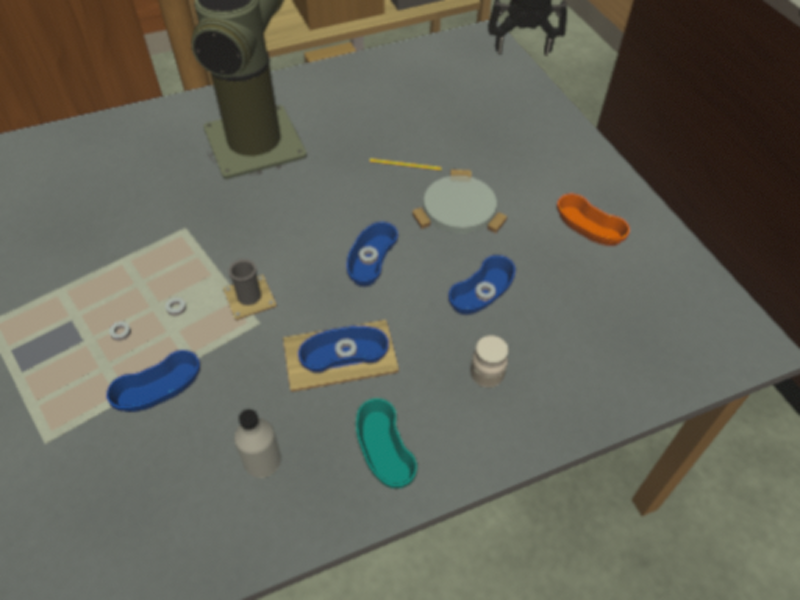

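The top view shows blue dishes at (310,297) and (395,381), both with a ring. The blue dish on the board at (458,279) also holds one, and the blue one by the paper at (614,312) is empty. Two rings lie on the paper at (580,391) and (631,383). The tube is at (518,378). The orange dish (170,333) and turquoise dish (458,188) are look-alikes and stay out of it. Next I'll fit the poses.

```bash
cat > h.py <<'E'
import numpy as np, cv2
from scipy.spatial.transform import Rotation as R
from scipy.optimize import minimize
from cell import bot
def cam(name):
    m=bot.camera_model(name); f=192/np.tan(np.radians(m['vertical_fov']/2))
    K=np.array([[f,0,m['cx']],[0,f,m['cy']],[0,0,1]])
    return K,np.array(m['dist']),np.array(m['position']),R.from_euler('xyz',m['orientation']).as_matrix()
def proj(c,P):
    K,d,p,Rm=c; rv=cv2.Rodrigues(Rm.T)[0]
    return cv2.projectPoints(np.asarray(P,float).reshape(-1,1,3),rv,-Rm.T@p,K,d)[0].reshape(-1,2)
def unproj(c,uv,z):
    K,d,p,Rm=c; n=cv2.undistortPoints(np.asarray(uv,float).reshape(-1,1,2),K,d).reshape(-1,2)
    r=np.c_[n,np.ones(len(n))]@Rm.T
    return p+r*((z-p[2])/r[:,2])[:,None]
def outline(r,zz,n=80):  # union of discs along the centreline, as hull pieces
    t=np.linspace(-46,46,47); y=-9*np.clip((np.abs(t)-14)/32,0,1)**1.3
    return t/1e3,y/1e3
def render(c,x,y,a,z0,S=4,shape=(384,512)):
    t,yy=outline(0,0); ph=np.linspace(0,2*np.pi,24,endpoint=False)
    m=np.zeros((shape[0]*S,shape[1]*S),np.uint8); ca,sa=np.cos(a),np.sin(a)
    for z,r in ((.0325,.033),(.0185,.033),(0,.0245)):
        X=t[:,None]+r*np.cos(ph); Y=yy[:,None]+r*np.sin(ph)
        P=np.stack([x+ca*X-sa*Y,y+sa*X+ca*Y,np.full_like(X,z0+z)],-1)
        q=((proj(c,P).reshape(len(t),24,2)+.5)*S).astype(np.int32)
        for k in range(0,len(t)): cv2.fillConvexPoly(m,q[k],255)
    return cv2.resize(m,(shape[1],shape[0]),interpolation=cv2.INTER_AREA)/255.
def bluemask(im):
    hsv=cv2.cvtColor(im,cv2.COLOR_BGR2HSV)
    return ((hsv[...,0]>102)&(hsv[...,0]<128)&(hsv[...,1]>130)).astype(np.uint8)
def dishes(name,im,min_area=None,zboard=.012,boardxy=(.62,-.01)):
    c=cam(name); m=bluemask(im); m=cv2.morphologyEx(m,cv2.MORPH_CLOSE,np.ones((3,3)))
    cs,_=cv2.findContours(m,cv2.RETR_EXTERNAL,cv2.CHAIN_APPROX_NONE); out=[]
    for k in cs:
        if cv2.contourArea(k)<(min_area or 500): continue
        f=np.zeros_like(m); cv2.drawContours(f,[k],-1,1,-1); f=cv2.GaussianBlur(f.astype(float),(0,0),.6)
        M=cv2.moments(k); p=unproj(c,[[M['m10']/M['m00'],M['m01']/M['m00']]],.02)[0]
        z0=zboard if np.hypot(p[0]-boardxy[0],p[1]-boardxy[1])<.06 else 0.
        best=None
        (_, _),(w,h),_=cv2.minAreaRect(k)
        bx=cv2.boxPoints(cv2.minAreaRect(k)); e=max((bx[1]-bx[0],bx[2]-bx[1]),key=np.linalg.norm)
        q=unproj(c,[bx[0],bx[0]+e],.02); a0=np.arctan2(*(q[1]-q[0])[1::-1])
        cost=lambda v:((render(c,v[0],v[1],v[2],z0,shape=m.shape)-f)**2).sum()
        for a in (a0,a0+np.pi):
            s=np.array([p[0],p[1],a]); sim=np.vstack([s,s+[.008,0,0],s+[0,.008,0],s+[0,0,.15]])
            r=minimize(cost,s,method='Nelder-Mead',options=dict(initial_simplex=sim,xatol=2e-4,fatol=.05,maxfev=120))
            if best is None or r.fun<best.fun: best=r
        x,y,a=best.x; out.append((x,y,(a+np.pi)%(2*np.pi)-np.pi,z0,best.fun,int(cv2.contourArea(k))))
    return out
def rings(name,im,guesses,win=.03,thr=None):
    """guesses: (x,y,ztop); bright blob centroid near each"""
    c=cam(name); g=im.min(2).astype(float); out=[]
    for x,y,z in guesses:
        u=proj(c,[[x,y,z]])[0]; s=np.linalg.norm(proj(c,[[x+win,y,z]])[0]-u)
        yy,xx=np.mgrid[:im.shape[0],:im.shape[1]]; w=np.hypot(xx-u[0],yy-u[1])<s
        if w.sum()<20: out.append(None);continue
        t=thr or (np.percentile(g[w],97)+np.median(g[w]))/2
        b=(w&(g>t)).astype(np.uint8)
        pts=np.argwhere(b)[:,::-1]
        (cx,cy),rr=cv2.minEnclosingCircle(pts.astype(np.float32))
        P=unproj(c,[[cx,cy],[cx+rr,cy],pts.mean(0)],z)
        out.append((P[0,:2].round(4),P[2,:2].round(4),round(np.linalg.norm(P[1]-P[0])*1e3,1)))
    return out
E
cat > l.py <<'E'
from h import *
for n in ("top","scene"):
    im=cv2.imread(f"pics/{n}0.png")
    for d in dishes(n,im): print(n,np.round(d,4))
    print(rings(n,im,[(.62,-.01,.0265),(.59,.286,.0145),(.43,.112,.0145),(.43,-.2,.012),(.405,-.268,.012)]))
c=cam("top")
print(unproj(c,np.array([[580,391],[631,383]])*.64-.5+.3,.012))
print(unproj(c,np.array([[519,374]])*.64,.086), proj(c,[[.44,-.129,.086],[.44,-.129,.008]])/.64)
E
time python3 l.py; python3 -c "
from h import *
c=cam('top')
im=cv2.imread('pics/top0.png');cv2.imwrite('pics/crop1.png',cv2.resize(im[155:275,200:440],(800,400),interpolation=cv2.INTER_CUBIC))"
```

```text
top [4.25900e-01 1.13500e-01 2.40020e+00 0.00000e+00 1.77961e+01 9.30000e+02]
top [ 5.68800e-01 -3.24600e-01 -1.41360e+00  0.00000e+00  4.52723e+01
  8.70000e+02]
top [ 5.92900e-01  2.86400e-01 -1.18250e+00  0.00000e+00  2.24653e+01
  9.11000e+02]
top [ 6.21200e-01 -9.00000e-03  1.38130e+00  1.20000e-02  8.85929e+01
  8.36000e+02]
[(array([ 0.6214, -0.0048]), array([ 0.622 , -0.0048]), np.float64(18.2)), (array([0.5926, 0.2868]), array([0.5923, 0.2871]), np.float64(18.1)), (array([0.4232, 0.1144]), array([0.4232, 0.1145]), np.float64(18.5)), (array([ 0.423 , -0.2034]), array([ 0.418 , -0.1991]), np.float64(26.1)), (array([ 0.4093, -0.2644]), array([ 0.4063, -0.2682]), np.float64(25.5))]
scene [ 5.694000e-01 -3.285000e-01 -1.424100e+00  0.000000e+00  1.481292e+02
  1.188000e+03]
scene [ 6.245000e-01 -1.340000e-02  1.386300e+00  1.200000e-02  1.473085e+02
  1.044000e+03]
scene [ 5.93100e-01  2.83900e-01 -1.16020e+00  0.00000e+00  9.45063e+01
  8.23000e+02]
scene [4.28200e-01 1.10900e-01 2.41030e+00 0.00000e+00 8.42199e+01 7.32000e+02]
[(array([ 0.6255, -0.0086]), array([ 0.6256, -0.0087]), np.float64(17.1)), (array([0.5957, 0.2829]), array([0.5969, 0.2818]), np.float64(17.3)), (array([0.4274, 0.11  ]), array([0.4278, 0.1104]), np.float64(16.0)), (array([ 0.4172, -0.1996]), array([ 0.4167, -0.2003]), np.float64(15.5)), (array([ 0.4054, -0.2659]), array([ 0.404 , -0.2657]), np.float64(17.4))]
[[ 0.40289693 -0.2595763   0.012     ]
 [ 0.41885838 -0.36398296  0.012     ]]
[[ 0.44038261 -0.12123639  0.086     ]] [[523.10815423 374.2088496 ]
 [514.64419572 372.04817363]]
real	0m4.674s
user	0m7.855s
sys	0m3.158s
```

View pics/crop1.png

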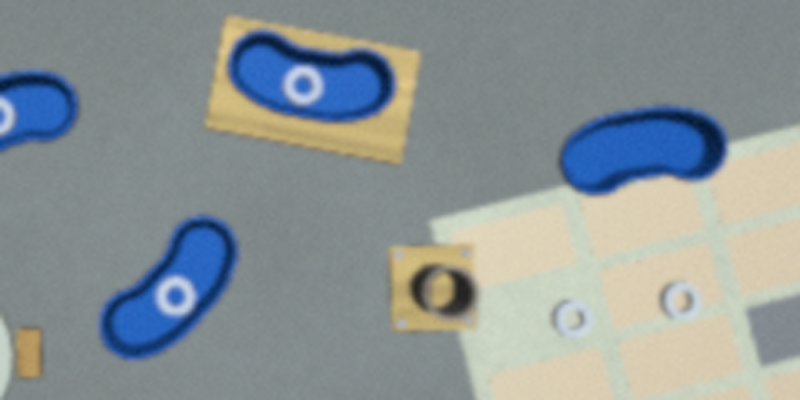

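Emit:
arm_command(
  increments=[
    {"tx": 23,"ty": -42,"wz": -0.6,"gripper": -1},
    {"tx": 23,"ty": -42,"wz": -0.6,"gripper": -1},
    {"tx": 23,"ty": -42,"wz": -0.6,"gripper": -1},
    {"tx": 23,"ty": -42,"wz": -0.6,"gripper": -1},
    {"tx": 23,"ty": -42,"wz": -0.6,"gripper": -1},
    {"tx": 23,"ty": -42,"wz": -0.6,"gripper": -1},
    {"tx": 23,"ty": -42,"wz": -0.6,"gripper": -1},
    {"tx": 23,"ty": -42,"wz": -0.6,"gripper": -1},
    {"tx": 23,"ty": -42,"wz": -0.6,"gripper": -1},
  ],
)

```text
schema error: expected keys gripper, tx, ty, tz, wx, wy, wz
```

Emit:
arm_command(
  increments=[
    {"tx": -6,"ty": -38,"wz": -0.545,"gripper": -1},
    {"tx": -6,"ty": -38,"wz": -0.545,"gripper": -1},
    {"tx": -6,"ty": -38,"wz": -0.545,"gripper": -1},
    {"tx": -6,"ty": -38,"wz": -0.545,"gripper": -1},
    {"tx": -6,"ty": -38,"wz": -0.545,"gripper": -1},
    {"tx": -6,"ty": -38,"wz": -0.545,"gripper": -1},
    {"tx": -6,"ty": -38,"wz": -0.545,"gripper": -1},
    {"tx": -6,"ty": -38,"wz": -0.545,"gripper": -1},
    {"tx": -6,"ty": -38,"wz": -0.545,"gripper": -1},
    {"tx": -6,"ty": -38,"wz": -0.545,"gripper": -1},
  ],
)

```text
schema error: expected keys gripper, tx, ty, tz, wx, wy, wz
```

```bash
python3 - <<'E'
from h import *
s=bot.read_state();print(s['t'],s['eef_pos'].round(4),s['ee_rot'].round(3),s['joint_positions'].round(2),s['wrist_force'].round(1))
c=cam("wrist");print(c[0][0,0],c[2],c[3].round(2))
im=bot.capture("wrist");cv2.imwrite("pics/w1.png",im)
for l in("ring_5","tube_mouth"):print(l,[(round(d['conf'],2),d['position'].round(3) if hasattr(d['position'],'round') else d['position']) for d in bot.boxes_of("wrist",l)])
print(proj(c,[[.403,-.26,.012],[.419,-.364,.012],[.44,-.128,.086]]))
E
```

```text
0.8 [0.2375 0.5237 0.2424] [3.141 0.    2.716] [ 0.99  0.21  1.54  0.    1.39 -0.15] [-0.   0.2 -0.1]
271.2251048032334 [0.16403574 0.55800124 0.37435358] [[ 0.41  0.87  0.28]
 [ 0.91 -0.39 -0.13]
 [-0.    0.31 -0.95]]
ring_5 [(0.45, [0.4314, 0.1243, 0.0151])]
tube_mouth []
[[-32.95831492 378.81218297]
 [-50.89964518 389.51256355]
 [-11.22467112 412.45171859]]
```

View pics/w1.png

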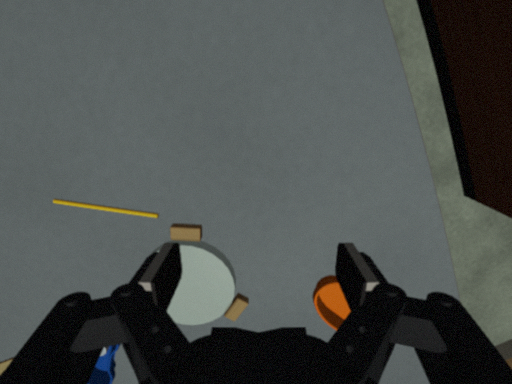

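The move was refused because a row needs all seven keys. This wrist picture is from the start pose: rod, mirror and orange dish, with the fingers at the bottom.

Emit:
arm_command(
  increments=[
    {"tx": 23,"ty": -42,"tz": 0,"wx": 0,"wy": 0,"wz": -0.6,"gripper": -1},
    {"tx": 23,"ty": -42,"tz": 0,"wx": 0,"wy": 0,"wz": -0.6,"gripper": -1},
    {"tx": 23,"ty": -42,"tz": 0,"wx": 0,"wy": 0,"wz": -0.6,"gripper": -1},
    {"tx": 23,"ty": -42,"tz": 0,"wx": 0,"wy": 0,"wz": -0.6,"gripper": -1},
    {"tx": 23,"ty": -42,"tz": 0,"wx": 0,"wy": 0,"wz": -0.6,"gripper": -1},
    {"tx": 23,"ty": -42,"tz": 0,"wx": 0,"wy": 0,"wz": -0.6,"gripper": -1},
    {"tx": 23,"ty": -42,"tz": 0,"wx": 0,"wy": 0,"wz": -0.6,"gripper": -1},
    {"tx": 23,"ty": -42,"tz": 0,"wx": 0,"wy": 0,"wz": -0.6,"gripper": -1},
    {"tx": 23,"ty": -42,"tz": 0,"wx": 0,"wy": 0,"wz": -0.6,"gripper": -1},
  ],
)

```text
t: 2.08
eef_pos: [0.4688, 0.1012, 0.2425]
ee_rot: [3.141, 0.001, 2.111]
wrist_force: [0.6, -0.4, -0.4]
opening: 0.0856
grasp_force: 0.0
```

Emit:
arm_command(
  increments=[
    {"tx": -6,"ty": -38,"tz": 0,"wx": 0,"wy": 0,"wz": -0.545,"gripper": -1},
    {"tx": -6,"ty": -38,"tz": 0,"wx": 0,"wy": 0,"wz": -0.545,"gripper": -1},
    {"tx": -6,"ty": -38,"tz": 0,"wx": 0,"wy": 0,"wz": -0.545,"gripper": -1},
    {"tx": -6,"ty": -38,"tz": 0,"wx": 0,"wy": 0,"wz": -0.545,"gripper": -1},
    {"tx": -6,"ty": -38,"tz": 0,"wx": 0,"wy": 0,"wz": -0.545,"gripper": -1},
    {"tx": -6,"ty": -38,"tz": 0,"wx": 0,"wy": 0,"wz": -0.545,"gripper": -1},
    {"tx": -6,"ty": -38,"tz": 0,"wx": 0,"wy": 0,"wz": -0.545,"gripper": -1},
    {"tx": -6,"ty": -38,"tz": 0,"wx": 0,"wy": 0,"wz": -0.545,"gripper": -1},
    {"tx": -6,"ty": -38,"tz": 0,"wx": 0,"wy": 0,"wz": -0.545,"gripper": -1},
  ],
)

```text
t: 3.2
eef_pos: [0.4079, -0.2744, 0.2421]
ee_rot: [-3.141, -0.001, 1.573]
wrist_force: [0.9, -0.0, -0.1]
opening: 0.0855
grasp_force: 0.0
```

```bash
python3 - <<'E'
from h import *
s=bot.read_state();print(s['t'],s['eef_pos'].round(4),s['ee_rot'].round(3),s['joint_positions'].round(2),s['wrist_force'].round(1))
c=cam("wrist");print(c[2],c[3].round(2))
im=bot.capture("wrist");cv2.imwrite("pics/w2.png",im)
for l in("ring_5","tube_mouth"):print(l,[(round(d['conf'],2),d['position'].round(3) if hasattr(d['position'],'round') else d['position']) for d in bot.boxes_of("wrist",l)])
print(proj(c,[[.403,-.26,.012],[.419,-.364,.012],[.44,-.128,.086]]))
E
```

```text
3.2 [ 0.4079 -0.2744  0.2421] [-3.141e+00 -1.000e-03  1.573e+00] [-0.77  0.03  1.74  0.    1.37 -0.77] [ 0.9 -0.  -0.1]
[ 0.40698783 -0.19332893  0.37421686] [[ 1.    0.    0.  ]
 [ 0.   -0.95 -0.31]
 [-0.    0.31 -0.95]]
ring_5 [(0.72, [0.3961, -0.2627, 0.0098]), (0.55, [0.4209, -0.3621, 0.0147])]
tube_mouth [(0.73, [0.4329, -0.1315, 0.0101])]
[[255.14751335 155.62901213]
 [266.10400498 226.03275261]
 [292.89268142  33.99957576]]
```

View pics/w2.png

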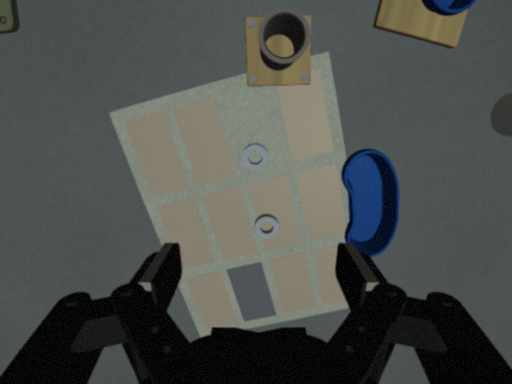

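```bash
python3 - <<'E'
from h import *
from scipy.ndimage import map_coordinates
ph=np.linspace(0,2*np.pi,120,endpoint=False)
for n,f in (("wrist","pics/w2.png"),("top","pics/top0.png"),("scene","pics/scene0.png")):
    im=cv2.imread(f);c=cam(n)
    hsv=cv2.cvtColor(im,cv2.COLOR_BGR2HSV)
    u=proj(c,[[.436,-.13,.008]])[0]
    yy,xx=np.mgrid[:384,:512]; s=np.linalg.norm(proj(c,[[.436,-.19,.008]])[0]-u)
    m=((hsv[...,0]>10)&(hsv[...,0]<28)&(hsv[...,1]>90)&(np.hypot(xx-u[0],yy-u[1])<s*1.05)).astype(np.uint8)
    k,l,st,_=cv2.connectedComponentsWithStats(m)
    b=1+st[1:,4].argmax(); pts=np.argwhere(m>0)[:,::-1].astype(np.float32)
    P=unproj(c,pts,.008)[:,:2].astype(np.float32)
    r=cv2.minAreaRect((P*1000).astype(np.float32));print(n,"foot",np.round(r,1) if 0 else r,len(pts))
    g=cv2.GaussianBlur(im,(0,0),.7).max(2).astype(float)
    def samp(x,y,rad,z):
        q=proj(c,np.c_[x+rad*np.cos(ph),y+rad*np.sin(ph),np.full(120,z)])
        return map_coordinates(g,[q[:,1],q[:,0]],order=1)
    best=[]
    for x in np.arange(.422,.450,.001):
        for y in np.arange(-.145,-.115,.001):
            best.append((samp(x,y,.0228,.086).mean()-samp(x,y,.0175,.086).mean()-.5*samp(x,y,.0228,.086).std(),x,y))
    best.sort(reverse=True);print([tuple(np.round(b,3)) for b in best[:3]])
im=cv2.imread("pics/w2.png");c=cam("wrist");a=cv2.resize(im[0:110,230:350],None,fx=5,fy=5,interpolation=cv2.INTER_CUBIC)
for x,y,rad,z,col in((.436,-.131,.025,.086,(0,255,0)),(.436,-.131,.0205,.086,(0,0,255))):
    q=proj(c,np.c_[x+rad*np.cos(ph),y+rad*np.sin(ph),np.full(120,z)]);cv2.polylines(a,[((q-[230,0]+.5)*5).astype(int)],True,col)
im=cv2.imread("pics/top0.png");c=cam("top");b=cv2.resize(im[215:270,305:360],(550,550),interpolation=cv2.INTER_CUBIC)
for x,y,rad,z,col in((.436,-.131,.025,.086,(0,255,0)),(.436,-.131,.0205,.086,(0,0,255))):
    q=proj(c,np.c_[x+rad*np.cos(ph),y+rad*np.sin(ph),np.full(120,z)]);cv2.polylines(b,[((q-[305,215]+.5)*10).astype(int)],True,col)
cv2.imwrite("pics/tube.png",cv2.resize(np.hstack([a,b]) if a.shape[0]==b.shape[0] else a,(800,390)))
E
```

```text
wrist foot ((430.957763671875, -130.43804931640625), (77.85254669189453, 78.88945770263672), 2.3676254749298096) 2166
[(np.float64(33.926), np.float64(0.431), np.float64(-0.13)), (np.float64(33.922), np.float64(0.431), np.float64(-0.131)), (np.float64(33.64), np.float64(0.432), np.float64(-0.131))]
top foot ((430.24212646484375, -127.85877990722656), (74.50050354003906, 73.07247161865234), 3.454225778579712) 270
[(np.float64(24.31), np.float64(0.431), np.float64(-0.131)), (np.float64(24.192), np.float64(0.43), np.float64(-0.131)), (np.float64(24.048), np.float64(0.43), np.float64(-0.132))]
scene foot ((438.50439453125, -133.3062744140625), (76.99333953857422, 75.20951843261719), 1.3364135026931763) 283
[(np.float64(11.909), np.float64(0.434), np.float64(-0.133)), (np.float64(11.772), np.float64(0.435), np.float64(-0.133)), (np.float64(11.558), np.float64(0.434), np.float64(-0.134))]
```

View pics/tube.png

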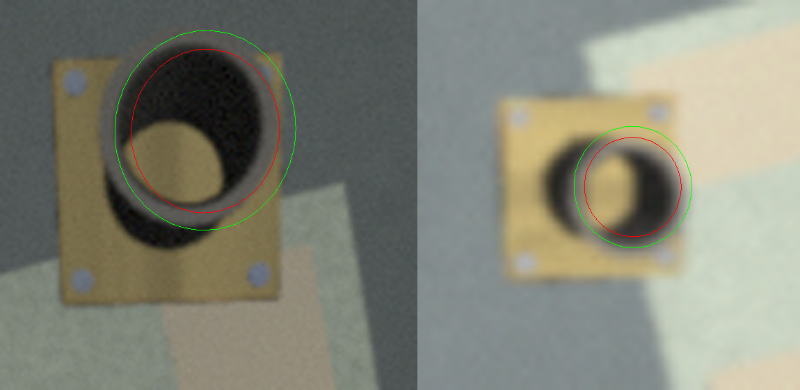

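Emit:
arm_command(
  increments=[
    {"tx": -0.5,"ty": 1.6,"tz": -5,"wx": 0,"wy": 0,"wz": 0,"gripper": 0.15},
    {"tx": -0.5,"ty": 1.6,"tz": -10,"wx": 0,"wy": 0,"wz": 0,"gripper": 0.15},
    {"tx": -0.5,"ty": 1.6,"tz": -14,"wx": 0,"wy": 0,"wz": 0,"gripper": 0.15},
    {"tx": -0.5,"ty": 1.6,"tz": -14,"wx": 0,"wy": 0,"wz": 0,"gripper": 0.15},
    {"tx": -0.5,"ty": 1.6,"tz": -14,"wx": 0,"wy": 0,"wz": 0,"gripper": 0.15},
    {"tx": -0.5,"ty": 1.6,"tz": -14,"wx": 0,"wy": 0,"wz": 0,"gripper": 0.15},
  ],
)

```text
t: 4.1
eef_pos: [0.4041, -0.2616, 0.1047]
ee_rot: [3.138, 0.003, 1.571]
wrist_force: [-0.7, 0.0, 1.7]
opening: 0.0362
grasp_force: 0.0
```

```bash
python3 - <<'E'
from h import *
s=bot.read_state();print(s['t'],s['eef_pos'].round(4),s['ee_rot'].round(3),s['opening'])
c=cam("wrist")
im=bot.capture("wrist");cv2.imwrite("pics/w3.png",im)
T=R.from_euler('xyz',s['ee_rot']).as_matrix();p=np.array(s['eef_pos']);o=s['opening']/2
for zt in (.003,.007,.011):
    print(zt,proj(c,[p+T@[x,y,zt] for x in(-.011,.011) for y in (-o,o)]).round(0).tolist())
print(rings("wrist",im,[(.403,-.26,.012)]), proj(c,[[.403,-.26,.012]]))
E
```

```text
4.1 [ 0.4041 -0.2616  0.1047] [3.138e+00 3.000e-03 1.571e+00] 0.03621170857714586
0.003 [[228.0, 270.0], [291.0, 270.0], [227.0, 236.0], [292.0, 236.0]]
0.007 [[229.0, 266.0], [290.0, 266.0], [228.0, 233.0], [291.0, 233.0]]
0.011 [[230.0, 263.0], [289.0, 263.0], [228.0, 230.0], [291.0, 230.0]]
[(array([ 0.403 , -0.2601]), array([ 0.405 , -0.2616]), np.float64(29.8))] [[257.34483053 198.14191463]]
```

View pics/w3.png

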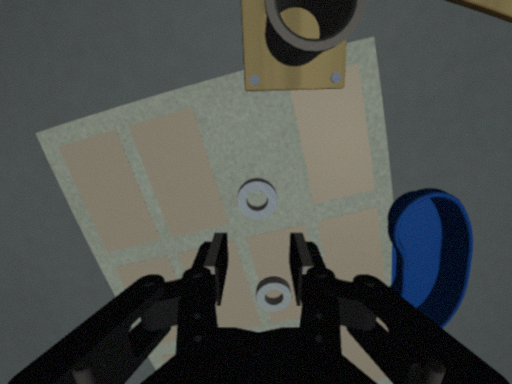

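Emit:
arm_command(
  increments=[
    {"tx": 0,"ty": 0,"tz": -4,"wx": 0,"wy": 0,"wz": 0,"gripper": -0.35},
    {"tx": 0,"ty": 0,"tz": -6,"wx": 0,"wy": 0,"wz": 0,"gripper": -0.35},
    {"tx": 0,"ty": 0,"tz": -8,"wx": 0,"wy": 0,"wz": 0,"gripper": -0.35},
    {"tx": 0,"ty": 0,"tz": -9,"wx": 0,"wy": 0,"wz": 0,"gripper": -0.35},
    {"tx": 0,"ty": 0,"tz": -9,"wx": 0,"wy": 0,"wz": 0,"gripper": -0.35},
    {"tx": 0,"ty": 0,"tz": -9,"wx": 0,"wy": 0,"wz": 0,"gripper": 1},
    {"tx": 0,"ty": 0,"tz": -9,"wx": 0,"wy": 0,"wz": 0,"gripper": 1},
    {"tx": 0,"ty": 0,"tz": -9,"wx": 0,"wy": 0,"wz": 0,"gripper": 1},
    {"tx": 0,"ty": 0,"tz": -9,"wx": 0,"wy": 0,"wz": 0,"gripper": 1},
    {"tx": 0,"ty": 0,"tz": -9,"wx": 0,"wy": 0,"wz": 0,"gripper": 1},
  ],
)

```text
t: 5.4
eef_pos: [0.4035, -0.2612, 0.0138]
ee_rot: [3.14, 0.002, 1.571]
wrist_force: [-0.9, 0.4, 5.4]
opening: 0.0331
grasp_force: 59.1
```

```bash
python3 - <<'E'
from h import *
for i in range(2):
    s=bot.read_state();print(s['t'],s['eef_pos'].round(4),s['ee_rot'].round(3),s['opening'],s['wrist_force'].round(1),s['grasp_force'])
    c=cam("wrist");im=bot.capture("wrist")
cv2.imwrite("pics/w4.png",im)
E
```

```text
5.4 [ 0.4035 -0.2612  0.0138] [3.140e+00 2.000e-03 1.571e+00] 0.033133523796485945 [-0.9  0.4  5.4] 59.12949621677399
5.45 [ 0.4035 -0.2612  0.0138] [3.140e+00 2.000e-03 1.571e+00] 0.03287090365422821 [-0.9  0.9  5.4] 59.130054116249084
```

View pics/w4.png

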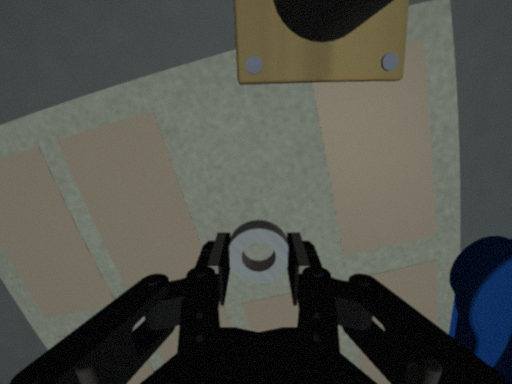

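Emit:
arm_command(
  increments=[
    {"tx": 0,"ty": 0,"tz": 3,"wx": 0,"wy": 0,"wz": 0,"gripper": 1},
    {"tx": 0,"ty": 0,"tz": 9,"wx": 0,"wy": 0,"wz": 0,"gripper": 1},
    {"tx": 0,"ty": 0,"tz": 12,"wx": 0,"wy": 0,"wz": 0,"gripper": 1},
    {"tx": 1.2,"ty": 6,"tz": 12,"wx": 0,"wy": 0,"wz": 0,"gripper": 1},
    {"tx": 2.75,"ty": 12.95,"tz": 12,"wx": 0,"wy": 0,"wz": 0,"gripper": 1},
    {"tx": 2.75,"ty": 12.95,"tz": 10,"wx": 0,"wy": 0,"wz": 0,"gripper": 1},
    {"tx": 2.75,"ty": 12.95,"tz": 9.3,"wx": 0,"wy": 0,"wz": 0,"gripper": 1},
    {"tx": 2.75,"ty": 12.95,"tz": 9.3,"wx": 0,"wy": 0,"wz": 0,"gripper": 1},
    {"tx": 2.75,"ty": 12.95,"tz": 9.3,"wx": 0,"wy": 0,"wz": 0,"gripper": 1},
    {"tx": 2.75,"ty": 12.95,"tz": 9.3,"wx": 0,"wy": 0,"wz": 0,"gripper": 1},
  ],
)

```text
t: 6.75
eef_pos: [0.4304, -0.1318, 0.1059]
ee_rot: [3.141, 0.001, 1.569]
wrist_force: [0.5, 0.7, -0.3]
opening: 0.0331
grasp_force: 59.7
```

```bash
python3 - <<'E'
from h import *
s=bot.read_state();print(s['t'],s['eef_pos'].round(4),s['ee_rot'].round(3),s['opening'],s['wrist_force'].round(1),s['grasp_force'])
c=cam("wrist");im=bot.capture("wrist")
ph=np.linspace(0,2*np.pi,60,endpoint=False)
a=cv2.resize(im[180:310,190:330],None,fx=4,fy=4,interpolation=cv2.INTER_CUBIC)
z=s['eef_pos'][2]-.0138
for x,y,rad,z,col in((.431,-.1305,.025,.086,(0,255,0)),(s['eef_pos'][0],s['eef_pos'][1]+.001,.018,z+.012,(0,0,255))):
    q=proj(c,np.c_[x+rad*np.cos(ph),y+rad*np.sin(ph),np.full(60,z)]);cv2.polylines(a,[((q-[190,180]+.5)*4).astype(int)],True,col)
cv2.imwrite("pics/w5.png",a)
E
```

```text
6.75 [ 0.4304 -0.1318  0.1059] [3.141e+00 1.000e-03 1.569e+00] 0.033122471450019446 [ 0.5  0.7 -0.3] 59.679020047187805
```

View pics/w5.png

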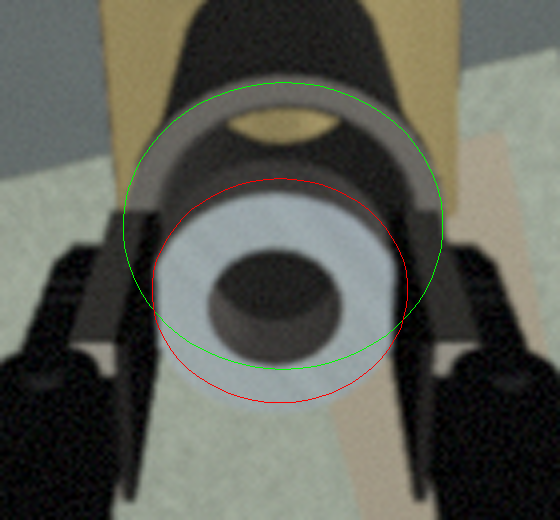

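Emit:
arm_command(
  increments=[
    {"tx": 0.08,"ty": 0.15,"tz": 0,"wx": 0,"wy": 0,"wz": 0,"gripper": 1},
    {"tx": 0.08,"ty": 0.15,"tz": -0.4,"wx": 0,"wy": 0,"wz": 0,"gripper": 1},
    {"tx": 0.08,"ty": 0.15,"tz": -0.7,"wx": 0,"wy": 0,"wz": 0,"gripper": 1},
    {"tx": 0.08,"ty": 0.15,"tz": -1.0,"wx": 0,"wy": 0,"wz": 0,"gripper": 1},
    {"tx": 0.08,"ty": 0.15,"tz": -1.1,"wx": 0,"wy": 0,"wz": 0,"gripper": 1},
    {"tx": 0.08,"ty": 0.15,"tz": -1.1,"wx": 0,"wy": 0,"wz": 0,"gripper": 1},
  ],
)

```text
t: 7.55
eef_pos: [0.4314, -0.1291, 0.096]
ee_rot: [3.141, -0.001, 1.571]
wrist_force: [-5.1, 3.1, 13.8]
opening: 0.0332
grasp_force: 67.9
```

Emit:
arm_command(
  increments=[
    {"tx": -0.08,"ty": 0.05,"tz": 0,"wx": 0,"wy": 0,"wz": 0,"gripper": 1},
    {"tx": -0.08,"ty": 0.05,"tz": 0,"wx": 0,"wy": 0,"wz": 0,"gripper": 1},
    {"tx": -0.08,"ty": 0.05,"tz": -0.1,"wx": 0,"wy": 0,"wz": 0,"gripper": 1},
    {"tx": -0.08,"ty": 0.05,"tz": -0.1,"wx": 0,"wy": 0,"wz": 0,"gripper": 1},
  ],
)

```text
t: 8.05
eef_pos: [0.4313, -0.1291, 0.0959]
ee_rot: [3.14, 0.0, 1.571]
wrist_force: [-4.0, 3.4, 18.5]
opening: 0.033
grasp_force: 69.9
```

Emit:
arm_command(
  increments=[
    {"tx": -0.04,"ty": 0.05,"tz": 0.1,"wx": 0,"wy": 0,"wz": 0,"gripper": 1},
    {"tx": -0.04,"ty": 0.05,"tz": 0.1,"wx": 0,"wy": 0,"wz": 0,"gripper": -0.3},
    {"tx": -0.04,"ty": 0.05,"tz": 0.1,"wx": 0,"wy": 0,"wz": 0,"gripper": -0.3},
    {"tx": -0.04,"ty": 0.05,"tz": 0.1,"wx": 0,"wy": 0,"wz": 0,"gripper": -0.3},
    {"tx": -0.04,"ty": 0.05,"tz": 1.5,"wx": 0,"wy": 0,"wz": 0,"gripper": -0.3},
    {"tx": -0.04,"ty": -5,"tz": 5,"wx": 0,"wy": 0,"wz": 0,"gripper": -0.3},
    {"tx": -0.04,"ty": -8,"tz": 7,"wx": 0,"wy": 0,"wz": 0,"gripper": -0.3},
    {"tx": -0.04,"ty": -8,"tz": 7,"wx": 0,"wy": 0,"wz": 0,"gripper": -0.3},
  ],
)

```text
t: 9.05
eef_pos: [0.4314, -0.2118, 0.1664]
ee_rot: [3.136, 0.004, 1.568]
wrist_force: [-0.0, 0.5, -0.2]
opening: 0.0552
grasp_force: 0.0
```

```bash
python3 - <<'E'
from h import *
s=bot.read_state();print(s['t'],s['eef_pos'].round(4),s['ee_rot'].round(3),s['opening'],s['wrist_force'].round(1),s['grasp_force'])
c=cam("wrist");im=bot.capture("wrist")
ph=np.linspace(0,2*np.pi,60,endpoint=False)
a=cv2.resize(im[0:200,130:400],None,fx=2.5,fy=2.5,interpolation=cv2.INTER_CUBIC)
for x,y,rad,z,col in((.431,-.1305,.025,.086,(0,255,0)),):
    q=proj(c,np.c_[x+rad*np.cos(ph),y+rad*np.sin(ph),np.full(60,z)]);cv2.polylines(a,[((q-[130,0]+.5)*2.5).astype(int)],True,col)
cv2.imwrite("pics/w6.png",a);cv2.imwrite("pics/w6f.png",im)
E
```

```text
9.05 [ 0.4314 -0.2118  0.1664] [3.136 0.004 1.568] 0.05519896207446078 [-0.   0.5 -0.2] 0.0
```

View pics/w6.png

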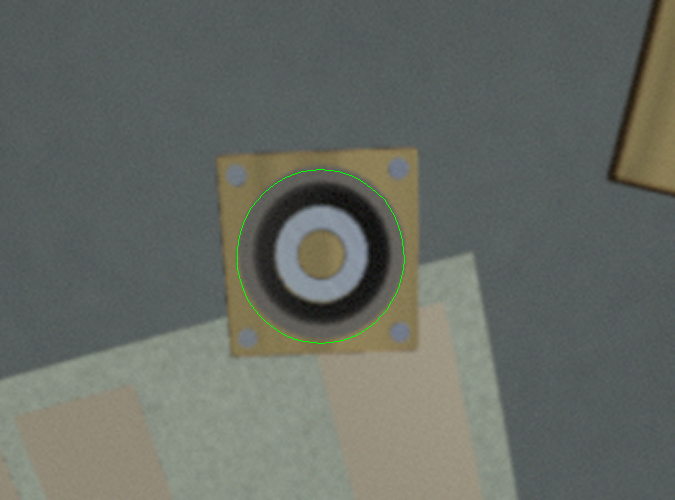

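```bash
cat >> h.py <<'E'
from scipy.ndimage import map_coordinates
def ringfit(name,im,x,y,z,paper=False,half=.015):
    c=cam(name); b,g,r=[im[...,i].astype(float) for i in range(3)]
    F=(b-r) if paper else r
    F=cv2.GaussianBlur(F,(0,0),.6)
    ph=np.linspace(0,2*np.pi,36,endpoint=False)
    A=np.vstack([np.c_[k*np.cos(ph),k*np.sin(ph)] for k in (.0115,.014,.0165)]); O=np.vstack([np.c_[k*np.cos(ph),k*np.sin(ph)] for k in (.0195,.021,.005,.007)])
    def sc(v):
        f=lambda Q:map_coordinates(F,proj(c,np.c_[Q+v,np.full(len(Q),z)]).T[::-1],order=1,mode='nearest').mean()
        return -(f(A)-f(O))
    gr=np.arange(-half,half+1e-6,.0025)
    v=min(((sc(np.array([x+i,y+j])),x+i,y+j) for i in gr for j in gr))
    r=minimize(sc,v[1:],method='Nelder-Mead',options=dict(initial_simplex=[v[1:],(v[1]+.002,v[2]),(v[1],v[2]+.002)],xatol=1e-4,fatol=.01))
    return r.x.round(4),round(-r.fun,1)
def st():
    s=bot.read_state();print("t",round(s['t'],2),"p",s['eef_pos'].round(4),"rot",s['ee_rot'].round(3),"op",round(s['opening'],4),"F",s['wrist_force'].round(1),"g",round(s['grasp_force'],1),"j",s['joint_positions'].round(2));return s
E
python3 - <<'E'
from h import *
st(); im=bot.capture("wrist"); st(); print("w ring6",ringfit("wrist",im,.419,-.364,.012,True)); 
t=bot.capture("top");cv2.imwrite("pics/top1.png",t)
print("t ring6",ringfit("top",t,.419,-.364,.012,True))
for n,x,y,z in(("a",.621,-.005,.0265),("b",.593,.287,.0145),("c",.423,.114,.0145)): print(n,ringfit("top",t,x,y,z))
print("w3 check",ringfit("wrist",cv2.imread("pics/w2.png"),.403,-.26,.012,True) if 0 else "", ringfit("top",cv2.imread("pics/top0.png"),.403,-.26,.012,True))
for d in dishes("top",t): print(np.round(d,4))
E
```

```text
t 9.1 p [ 0.4302 -0.2097  0.1646] rot [3.140e+00 1.000e-03 1.569e+00] op 0.0556 F [ 0.7  1.3 -0.8] g 0.0 j [-0.64  0.08  1.85  0.    1.2  -0.63]
t 9.15 p [ 0.4293 -0.2084  0.1633] rot [-3.141e+00 -1.000e-03  1.570e+00] op 0.0559 F [0.2 0.3 0.4] g 0.0 j [-0.63  0.08  1.86  0.    1.2  -0.63]
w ring6 (array([ 0.4184, -0.3627]), np.float64(20.7))
t ring6 (array([ 0.4028, -0.3633]), np.float64(2.3))
a (array([ 0.6216, -0.0048]), np.float64(75.6))
b (array([0.5924, 0.2864]), np.float64(77.0))
c (array([0.4232, 0.1144]), np.float64(79.1))
w3 check  (array([ 0.4024, -0.2615]), np.float64(16.4))
[4.25800e-01 1.13600e-01 2.39510e+00 0.00000e+00 1.84673e+01 9.27000e+02]
[ 5.68700e-01 -3.24700e-01 -1.41170e+00  0.00000e+00  4.77629e+01
  8.67000e+02]
[ 5.92400e-01  2.86700e-01 -1.17710e+00  0.00000e+00  2.39905e+01
  9.08000e+02]
[ 6.20800e-01 -8.90000e-03  1.38020e+00  1.20000e-02  8.82316e+01
  8.35000e+02]
```

Emit:
arm_command(
  increments=[
    {"tx": -0.6,"ty": -6,"tz": -3,"wx": 0,"wy": 0,"wz": 0,"gripper": -0.35},
    {"tx": -1.17,"ty": -12,"tz": -6,"wx": 0,"wy": 0,"wz": 0,"gripper": -0.35},
    {"tx": -1.17,"ty": -15.45,"tz": -10,"wx": 0,"wy": 0,"wz": 0,"gripper": -0.35},
    {"tx": -1.17,"ty": -15.45,"tz": -13,"wx": 0,"wy": 0,"wz": 0,"gripper": -0.35},
    {"tx": -1.17,"ty": -15.45,"tz": -14.8,"wx": 0,"wy": 0,"wz": 0,"gripper": -0.35},
    {"tx": -1.17,"ty": -15.45,"tz": -14.8,"wx": 0,"wy": 0,"wz": 0,"gripper": -0.35},
    {"tx": -1.17,"ty": -15.45,"tz": -14.8,"wx": 0,"wy": 0,"wz": 0,"gripper": 1},
    {"tx": -1.17,"ty": -15.45,"tz": -14.8,"wx": 0,"wy": 0,"wz": 0,"gripper": 1},
    {"tx": -1.17,"ty": -15.45,"tz": -14.8,"wx": 0,"wy": 0,"wz": 0,"gripper": 1},
    {"tx": -1.17,"ty": -15.45,"tz": -14.8,"wx": 0,"wy": 0,"wz": 0,"gripper": 1},
  ],
)

```text
t: 10.45
eef_pos: [0.4192, -0.3641, 0.0172]
ee_rot: [3.139, 0.002, 1.571]
wrist_force: [0.8, 2.2, 6.4]
opening: 0.0325
grasp_force: 60.1
```

Emit:
arm_command(
  increments=[
    {"tx": 0,"ty": 0,"tz": 4,"wx": 0,"wy": 0,"wz": 0,"gripper": 1},
    {"tx": 0,"ty": 0,"tz": 9,"wx": 0,"wy": 0,"wz": 0,"gripper": 1},
    {"tx": 0,"ty": 2,"tz": 11,"wx": 0,"wy": 0,"wz": 0,"gripper": 1},
    {"tx": 0.5,"ty": 8,"tz": 11,"wx": 0,"wy": 0,"wz": 0,"gripper": 1},
    {"tx": 1.18,"ty": 14,"tz": 11,"wx": 0,"wy": 0,"wz": 0,"gripper": 1},
    {"tx": 1.18,"ty": 20,"tz": 11,"wx": 0,"wy": 0,"wz": 0,"gripper": 1},
    {"tx": 1.18,"ty": 23.45,"tz": 11,"wx": 0,"wy": 0,"wz": 0,"gripper": 1},
    {"tx": 1.18,"ty": 23.45,"tz": 10,"wx": 0,"wy": 0,"wz": 0,"gripper": 1},
    {"tx": 1.18,"ty": 23.45,"tz": 10,"wx": 0,"wy": 0,"wz": 0,"gripper": 1},
    {"tx": 1.18,"ty": 23.45,"tz": 10,"wx": 0,"wy": 0,"wz": 0,"gripper": 1},
  ],
)

```text
t: 11.7
eef_pos: [0.4299, -0.13, 0.1154]
ee_rot: [3.141, 0.0, 1.569]
wrist_force: [-0.6, 0.0, -0.4]
opening: 0.0321
grasp_force: 59.5
```

```bash
python3 - <<'E'
from h import *
bot.capture("top");s=st();im=bot.capture("wrist");p=s['eef_pos']
print(ringfit("wrist",im,p[0],p[1],p[2]-.003,half=.008))
im5=None
E
```

```text
t 11.75 p [ 0.43   -0.1301  0.1155] rot [3.141 0.    1.569] op 0.032 F [ 0.7 -0.4 -0.6] g 59.5 j [-0.49  0.09  1.96 -0.    1.09 -0.48]
(array([ 0.4295, -0.1317]), np.float64(87.3))
```

Emit:
arm_command(
  increments=[
    {"tx": 0.1,"ty": 0.13,"tz": -0.5,"wx": 0,"wy": 0,"wz": 0,"gripper": 1},
    {"tx": 0.1,"ty": 0.13,"tz": -1.0,"wx": 0,"wy": 0,"wz": 0,"gripper": 1},
    {"tx": 0.1,"ty": 0.13,"tz": -1.4,"wx": 0,"wy": 0,"wz": 0,"gripper": 1},
    {"tx": 0.1,"ty": 0.13,"tz": -1.7,"wx": 0,"wy": 0,"wz": 0,"gripper": 1},
    {"tx": 0.1,"ty": 0.13,"tz": -1.7,"wx": 0,"wy": 0,"wz": 0,"gripper": 1},
    {"tx": 0.1,"ty": 0.13,"tz": -1.7,"wx": 0,"wy": 0,"wz": 0,"gripper": 1},
  ],
)

```text
t: 12.55
eef_pos: [0.4313, -0.1273, 0.0983]
ee_rot: [3.14, -0.0, 1.571]
wrist_force: [3.7, 2.8, -0.9]
opening: 0.0323
grasp_force: 59.6
```

Emit:
arm_command(
  increments=[
    {"tx": 0,"ty": 0,"tz": 0,"wx": 0,"wy": 0,"wz": 0,"gripper": -0.35},
    {"tx": 0,"ty": 0,"tz": 0,"wx": 0,"wy": 0,"wz": 0,"gripper": -0.35},
    {"tx": 0,"ty": 0,"tz": 0,"wx": 0,"wy": 0,"wz": 0,"gripper": -0.35},
    {"tx": 0,"ty": 0,"tz": 3,"wx": 0,"wy": 0,"wz": 0,"gripper": -0.35},
    {"tx": 0,"ty": 0,"tz": 8,"wx": 0,"wy": 0,"wz": 0,"gripper": -0.35},
    {"tx": 0,"ty": -4,"tz": 10,"wx": 0,"wy": 0,"wz": 0,"gripper": -0.35},
    {"tx": 0,"ty": -8,"tz": 10,"wx": 0,"wy": 0,"wz": 0,"gripper": -0.35},
    {"tx": 0,"ty": -8,"tz": 10,"wx": 0,"wy": 0,"wz": 0,"gripper": -0.35},
  ],
)

```text
t: 13.55
eef_pos: [0.4307, -0.2099, 0.1989]
ee_rot: [3.141, 0.001, 1.567]
wrist_force: [-1.0, 0.3, -0.4]
opening: 0.0577
grasp_force: 0.0
```

```bash
python3 - <<'E'
from h import *
bot.capture("top");st();im=bot.capture("wrist");cv2.imwrite("pics/w7.png",im)
for z in (.008,.020,.032,.086):print(z,ringfit("wrist",im,.431,-.13,z,half=.006))
E
```

```text
t 13.6 p [ 0.4303 -0.2083  0.1982] rot [-3.141 -0.     1.568] op 0.0578 F [-0.1 -0.7  0.8] g 0.0 j [-0.63  0.04  1.82  0.    1.28 -0.63]
0.008 (array([ 0.4316, -0.1281]), np.float64(39.6))
0.02 (array([ 0.4314, -0.1281]), np.float64(49.2))
0.032 (array([ 0.4314, -0.1279]), np.float64(53.5))
0.086 (array([ 0.4287, -0.1272]), np.float64(1.2))
```

Emit:
arm_command(
  increments=[
    {"tx": -0.8,"ty": 0,"tz": 0,"wx": 0,"wy": 0,"wz": -0.18,"gripper": -0.35},
    {"tx": -0.8,"ty": 6,"tz": 0,"wx": 0,"wy": 0,"wz": -0.36,"gripper": -0.35},
    {"tx": -0.8,"ty": 12,"tz": 0,"wx": 0,"wy": 0,"wz": -0.54,"gripper": -0.35},
    {"tx": -0.8,"ty": 18,"tz": 0,"wx": 0,"wy": 0,"wz": -0.72,"gripper": -0.35},
    {"tx": -0.8,"ty": 24,"tz": 0,"wx": 0,"wy": 0,"wz": -0.747,"gripper": -0.35},
    {"tx": -0.8,"ty": 30,"tz": 0,"wx": 0,"wy": 0,"wz": -0.747,"gripper": -0.35},
    {"tx": -0.8,"ty": 32.1,"tz": -4,"wx": 0,"wy": 0,"wz": -0.747,"gripper": -0.35},
    {"tx": -0.8,"ty": 32.1,"tz": -6,"wx": 0,"wy": 0,"wz": -0.747,"gripper": -0.35},
    {"tx": -0.8,"ty": 32.1,"tz": -6,"wx": 0,"wy": 0,"wz": -0.747,"gripper": -0.35},
  ],
)

```text
t: 14.78
eef_pos: [0.4196, 0.1146, 0.1361]
ee_rot: [-3.137, 0.004, 0.826]
wrist_force: [0.5, 0.1, 0.8]
opening: 0.0577
grasp_force: 0.0
```

```bash
python3 - <<'E'
from h import *
bot.capture("top");st();im=bot.capture("wrist");cv2.imwrite("pics/w8.png",im)
print(ringfit("wrist",im,.423,.114,.0145))
E
```

```text
t 14.82 p [0.4213 0.1142 0.1376] rot [-3.14e+00  2.00e-03  8.25e-01] op 0.0575 F [ 0.7  0.1 -0.2] g 0.0 j [0.07 0.03 1.97 0.   1.14 0.81]
(array([0.4253, 0.1142]), np.float64(124.5))
```

Emit:
arm_command(
  increments=[
    {"tx": 0.08,"ty": 0.05,"tz": -5,"wx": 0,"wy": 0,"wz": 0,"gripper": -0.35},
    {"tx": 0.08,"ty": 0.05,"tz": -9,"wx": 0,"wy": 0,"wz": 0,"gripper": -0.35},
    {"tx": 0.08,"ty": 0.05,"tz": -11,"wx": 0,"wy": 0,"wz": 0,"gripper": -0.35},
    {"tx": 0.08,"ty": 0.05,"tz": -12.05,"wx": 0,"wy": 0,"wz": 0,"gripper": -0.35},
    {"tx": 0.08,"ty": 0.05,"tz": -12.05,"wx": 0,"wy": 0,"wz": 0,"gripper": -0.35},
    {"tx": 0.08,"ty": 0.05,"tz": -12.05,"wx": 0,"wy": 0,"wz": 0,"gripper": 1},
    {"tx": 0.08,"ty": 0.05,"tz": -12.05,"wx": 0,"wy": 0,"wz": 0,"gripper": 1},
    {"tx": 0.08,"ty": 0.05,"tz": -12.05,"wx": 0,"wy": 0,"wz": 0,"gripper": 1},
    {"tx": 0.08,"ty": 0.05,"tz": -12.05,"wx": 0,"wy": 0,"wz": 0,"gripper": 1},
    {"tx": 0.08,"ty": 0.05,"tz": -12.05,"wx": 0,"wy": 0,"wz": 0,"gripper": 1},
  ],
)

```text
t: 16.12
eef_pos: [0.425, 0.114, 0.0196]
ee_rot: [3.139, -0.002, 0.824]
wrist_force: [-1.4, -0.4, 6.2]
opening: 0.032
grasp_force: 59.0
```

Emit:
arm_command(
  increments=[
    {"tx": 0,"ty": 0,"tz": 3,"wx": 0,"wy": 0,"wz": 0,"gripper": 1},
    {"tx": 0,"ty": 0,"tz": 8,"wx": 0,"wy": 0,"wz": 0,"gripper": 1},
    {"tx": 0,"ty": -3,"tz": 11,"wx": 0,"wy": 0,"wz": 0,"gripper": 1},
    {"tx": 0.5,"ty": -9,"tz": 11,"wx": 0,"wy": 0,"wz": 0,"gripper": 1},
    {"tx": 0.7,"ty": -15,"tz": 11,"wx": 0,"wy": 0,"wz": 0,"gripper": 1},
    {"tx": 0.7,"ty": -21,"tz": 11,"wx": 0,"wy": 0,"wz": 0,"gripper": 1},
    {"tx": 0.7,"ty": -24.25,"tz": 11,"wx": 0,"wy": 0,"wz": 0,"gripper": 1},
    {"tx": 0.7,"ty": -24.25,"tz": 10,"wx": 0,"wy": 0,"wz": 0,"gripper": 1},
    {"tx": 0.7,"ty": -24.25,"tz": 10,"wx": 0,"wy": 0,"wz": 0,"gripper": 1},
    {"tx": 0.7,"ty": -24.25,"tz": 10,"wx": 0,"wy": 0,"wz": 0,"gripper": 1},
  ],
)

```text
t: 17.38
eef_pos: [0.4303, -0.1272, 0.1176]
ee_rot: [-3.141, -0.0, 0.826]
wrist_force: [0.3, 0.3, 0.7]
opening: 0.0325
grasp_force: 59.6
```

```bash
python3 - <<'E'
from h import *
bot.capture("top");s=st();im=bot.capture("wrist");p=s['eef_pos'];cv2.imwrite("pics/w9.png",im)
print(ringfit("wrist",im,p[0],p[1],p[2]-.003,half=.008))
E
```

```text
t 17.43 p [ 0.4305 -0.1274  0.1178] rot [-3.141 -0.     0.826] op 0.0322 F [ 0.5 -0.5  0.1] g 59.6 j [-0.48  0.09  1.96  0.    1.09  0.26]
(array([ 0.4303, -0.1264]), np.float64(77.8))
```

Emit:
arm_command(
  increments=[
    {"tx": 0.05,"ty": -0.13,"tz": -0.7,"wx": 0,"wy": 0,"wz": 0,"gripper": 1},
    {"tx": 0.05,"ty": -0.13,"tz": -1.2,"wx": 0,"wy": 0,"wz": 0,"gripper": 1},
    {"tx": 0.05,"ty": -0.13,"tz": -1.6,"wx": 0,"wy": 0,"wz": 0,"gripper": 1},
    {"tx": 0.05,"ty": -0.13,"tz": -1.9,"wx": 0,"wy": 0,"wz": 0,"gripper": 1},
    {"tx": 0.05,"ty": -0.13,"tz": -1.9,"wx": 0,"wy": 0,"wz": 0,"gripper": 1},
    {"tx": 0.05,"ty": -0.13,"tz": -1.9,"wx": 0,"wy": 0,"wz": 0,"gripper": 1},
  ],
)

```text
t: 18.23
eef_pos: [0.4316, -0.1301, 0.099]
ee_rot: [3.14, -0.001, 0.824]
wrist_force: [3.3, 0.1, -0.7]
opening: 0.0325
grasp_force: 59.6
```

Emit:
arm_command(
  increments=[
    {"tx": 0,"ty": 0,"tz": 0,"wx": 0,"wy": 0,"wz": 0,"gripper": -0.35},
    {"tx": 0,"ty": 0,"tz": 0,"wx": 0,"wy": 0,"wz": 0,"gripper": -0.35},
    {"tx": 0,"ty": 0,"tz": 0,"wx": 0,"wy": 0,"wz": 0,"gripper": -0.35},
    {"tx": 0,"ty": 0,"tz": 3,"wx": 0,"wy": 0,"wz": 0,"gripper": -0.35},
    {"tx": 0,"ty": 0,"tz": 8,"wx": 0,"wy": 0,"wz": 0,"gripper": -0.35},
    {"tx": -3,"ty": -3,"tz": 10,"wx": 0,"wy": 0,"wz": 0,"gripper": -0.35},
    {"tx": -5.4,"ty": -5.9,"tz": 10,"wx": 0,"wy": 0,"wz": 0,"gripper": -0.35},
    {"tx": -5.4,"ty": -5.9,"tz": 10,"wx": 0,"wy": 0,"wz": 0,"gripper": -0.35},
    {"tx": -5.4,"ty": -5.9,"tz": 10,"wx": 0,"wy": 0,"wz": 0,"gripper": -0.35},
  ],
)

```text
t: 19.35
eef_pos: [0.3769, -0.1885, 0.1985]
ee_rot: [-3.141, -0.0, 0.823]
wrist_force: [0.0, 0.1, 0.0]
opening: 0.058
grasp_force: 0.0
```

```bash
python3 - <<'E'
from h import *
bot.capture("top");st();im=bot.capture("wrist");cv2.imwrite("pics/w10.png",im)
for z in (.020,.032,.044,.056):print(z,ringfit("wrist",im,.431,-.13,z,half=.006))
E
```

```text
t 19.4 p [ 0.3771 -0.1883  0.1985] rot [-3.141 -0.     0.824] op 0.0579 F [ 0.  -0.6  0.5] g 0.0 j [-0.67 -0.09  1.95  0.    1.28  0.08]
0.02 (array([ 0.4315, -0.1287]), np.float64(38.1))
0.032 (array([ 0.4315, -0.1287]), np.float64(48.1))
0.044 (array([ 0.4314, -0.1287]), np.float64(52.5))
0.056 (array([ 0.4313, -0.1289]), np.float64(48.9))
```

Emit:
arm_command(
  increments=[
    {"tx": 2,"ty": 5,"tz": 0,"wx": 0,"wy": 0,"wz": -0.15,"gripper": -0.35},
    {"tx": 4.5,"ty": 10,"tz": 0,"wx": 0,"wy": 0,"wz": -0.3,"gripper": -0.35},
    {"tx": 7,"ty": 15.5,"tz": 0,"wx": 0,"wy": 0,"wz": -0.432,"gripper": -0.35},
    {"tx": 9.5,"ty": 21,"tz": 0,"wx": 0,"wy": 0,"wz": -0.432,"gripper": -0.35},
    {"tx": 12,"ty": 26.5,"tz": 0,"wx": 0,"wy": 0,"wz": -0.432,"gripper": -0.35},
    {"tx": 14.5,"ty": 32,"tz": 0,"wx": 0,"wy": 0,"wz": -0.432,"gripper": -0.35},
    {"tx": 17,"ty": 37.5,"tz": 0,"wx": 0,"wy": 0,"wz": -0.432,"gripper": -0.35},
    {"tx": 19.5,"ty": 43,"tz": 0,"wx": 0,"wy": 0,"wz": -0.432,"gripper": -0.35},
    {"tx": 21.5,"ty": 47.5,"tz": -3,"wx": 0,"wy": 0,"wz": -0.432,"gripper": -0.35},
    {"tx": 21.5,"ty": 47.5,"tz": -6,"wx": 0,"wy": 0,"wz": -0.432,"gripper": -0.35},
  ],
)

```text
t: 20.7
eef_pos: [0.5924, 0.2912, 0.1373]
ee_rot: [-3.141, -0.001, 0.398]
wrist_force: [0.6, -0.7, 0.2]
opening: 0.0576
grasp_force: 0.0
```

```bash
python3 - <<'E'
from h import *
for i in range(4):t=bot.capture("top")
s=st();im=bot.capture("wrist");cv2.imwrite("pics/w11.png",im);st()
print(ringfit("wrist",im,.5924,.2864,.0145))
print(ringfit("top",t,.6216,-.0048,.0265))
for d in dishes("top",t): print(np.round(d,4))
E
```

```text
t 20.9 p [0.591  0.2867 0.1377] rot [-3.141e+00  3.000e-03  3.930e-01] op 0.0573 F [ 0.7 -0.4  0.1] g 0.0 j [0.32 0.47 1.42 0.   1.26 1.5 ]
t 20.95 p [0.5921 0.2865 0.1394] rot [ 3.142e+00 -1.000e-03  3.920e-01] op 0.0576 F [0.3 0.4 0.6] g 0.0 j [ 0.32  0.47  1.42 -0.    1.26  1.5 ]
(array([0.5945, 0.2865]), np.float64(124.4))
(array([ 0.6216, -0.0048]), np.float64(74.5))
[4.25500e-01 1.14100e-01 2.40220e+00 0.00000e+00 1.74537e+01 9.28000e+02]
[ 5.68900e-01 -3.24500e-01 -1.40690e+00  0.00000e+00  4.69248e+01
  8.69000e+02]
[ 6.20700e-01 -8.20000e-03  1.38280e+00  1.20000e-02  9.05453e+01
  8.33000e+02]
```

Emit:
arm_command(
  increments=[
    {"tx": 0.1,"ty": 0,"tz": -5,"wx": 0,"wy": 0,"wz": 0,"gripper": -0.35},
    {"tx": 0.1,"ty": 0,"tz": -9,"wx": 0,"wy": 0,"wz": 0,"gripper": -0.35},
    {"tx": 0.1,"ty": 0,"tz": -11,"wx": 0,"wy": 0,"wz": 0,"gripper": -0.35},
    {"tx": 0.1,"ty": 0,"tz": -12.1,"wx": 0,"wy": 0,"wz": 0,"gripper": -0.35},
    {"tx": 0.1,"ty": 0,"tz": -12.1,"wx": 0,"wy": 0,"wz": 0,"gripper": -0.35},
    {"tx": 0.1,"ty": 0,"tz": -12.1,"wx": 0,"wy": 0,"wz": 0,"gripper": 1},
    {"tx": 0.1,"ty": 0,"tz": -12.1,"wx": 0,"wy": 0,"wz": 0,"gripper": 1},
    {"tx": 0.1,"ty": 0,"tz": -12.1,"wx": 0,"wy": 0,"wz": 0,"gripper": 1},
    {"tx": 0.1,"ty": 0,"tz": -12.1,"wx": 0,"wy": 0,"wz": 0,"gripper": 1},
    {"tx": 0.1,"ty": 0,"tz": -12.1,"wx": 0,"wy": 0,"wz": 0,"gripper": 1},
  ],
)

```text
t: 22.2
eef_pos: [0.5948, 0.2868, 0.0203]
ee_rot: [3.141, -0.004, 0.392]
wrist_force: [-0.8, -0.3, 6.3]
opening: 0.0324
grasp_force: 59.1
```

Emit:
arm_command(
  increments=[
    {"tx": 0,"ty": 0,"tz": 4,"wx": 0,"wy": 0,"wz": 0,"gripper": 1},
    {"tx": 0,"ty": 0,"tz": 9,"wx": 0,"wy": 0,"wz": 0,"gripper": 1},
    {"tx": -1,"ty": -2.5,"tz": 12,"wx": 0,"wy": 0,"wz": 0,"gripper": 1},
    {"tx": -3,"ty": -7.7,"tz": 12,"wx": 0,"wy": 0,"wz": 0,"gripper": 1},
    {"tx": -5,"ty": -12.8,"tz": 12,"wx": 0,"wy": 0,"wz": 0,"gripper": 1},
    {"tx": -7,"ty": -18,"tz": 12,"wx": 0,"wy": 0,"wz": 0,"gripper": 1},
    {"tx": -9.2,"ty": -23.5,"tz": 12,"wx": 0,"wy": 0,"wz": 0,"gripper": 1},
    {"tx": -11.3,"ty": -29,"tz": 12,"wx": 0,"wy": 0,"wz": 0,"gripper": 1},
    {"tx": -13.5,"ty": -34.5,"tz": 12,"wx": 0,"wy": 0,"wz": 0,"gripper": 1},
    {"tx": -15.5,"ty": -39.5,"tz": 12,"wx": 0,"wy": 0,"wz": 0,"gripper": 1},
  ],
)

```text
t: 23.45
eef_pos: [0.4374, -0.1106, 0.1384]
ee_rot: [3.14, -0.001, 0.392]
wrist_force: [0.2, -0.7, -0.1]
opening: 0.0321
grasp_force: 59.5
```

Emit:
arm_command(
  increments=[
    {"tx": -0.75,"ty": -2,"tz": -1,"wx": 0,"wy": 0,"wz": 0,"gripper": 1},
    {"tx": -0.75,"ty": -2,"tz": -2,"wx": 0,"wy": 0,"wz": 0,"gripper": 1},
    {"tx": -0.75,"ty": -2,"tz": -2,"wx": 0,"wy": 0,"wz": 0,"gripper": 1},
    {"tx": -0.75,"ty": -2,"tz": -2,"wx": 0,"wy": 0,"wz": 0,"gripper": 1},
    {"tx": -0.75,"ty": -2,"tz": -2,"wx": 0,"wy": 0,"wz": 0,"gripper": 1},
  ],
)

```text
t: 24.08
eef_pos: [0.4311, -0.1282, 0.1181]
ee_rot: [3.141, -0.001, 0.394]
wrist_force: [-0.0, 0.7, -0.6]
opening: 0.032
grasp_force: 59.6
```

```bash
python3 - <<'E'
from h import *
bot.capture("top");s=st();im=bot.capture("wrist");p=s['eef_pos'];cv2.imwrite("pics/w12.png",im)
print(ringfit("wrist",im,p[0],p[1],p[2]-.003,half=.008))
E
```

```text
t 24.12 p [ 0.431  -0.1283  0.1181] rot [ 3.141e+00 -1.000e-03  3.930e-01] op 0.032 F [-0.  -0.1  0.1] g 59.6 j [-0.48  0.09  1.96  0.    1.09  0.7 ]
(array([ 0.4307, -0.1276]), np.float64(74.6))
```

Emit:
arm_command(
  increments=[
    {"tx": 0.04,"ty": -0.06,"tz": -0.7,"wx": 0,"wy": 0,"wz": 0,"gripper": 1},
    {"tx": 0.04,"ty": -0.06,"tz": -1.2,"wx": 0,"wy": 0,"wz": 0,"gripper": 1},
    {"tx": 0.04,"ty": -0.06,"tz": -1.6,"wx": 0,"wy": 0,"wz": 0,"gripper": 1},
    {"tx": 0.04,"ty": -0.06,"tz": -1.9,"wx": 0,"wy": 0,"wz": 0,"gripper": 1},
    {"tx": 0.04,"ty": -0.06,"tz": -1.9,"wx": 0,"wy": 0,"wz": 0,"gripper": 1},
    {"tx": 0.04,"ty": -0.06,"tz": -1.9,"wx": 0,"wy": 0,"wz": 0,"gripper": 1},
  ],
)

```text
t: 24.92
eef_pos: [0.432, -0.13, 0.0992]
ee_rot: [3.139, -0.002, 0.392]
wrist_force: [4.3, -2.0, -1.5]
opening: 0.0322
grasp_force: 59.6
```

Emit:
arm_command(
  increments=[
    {"tx": 0,"ty": 0,"tz": 0,"wx": 0,"wy": 0,"wz": 0,"gripper": -0.35},
    {"tx": 0,"ty": 0,"tz": 0,"wx": 0,"wy": 0,"wz": 0,"gripper": -0.35},
    {"tx": 0,"ty": 0,"tz": 0,"wx": 0,"wy": 0,"wz": 0,"gripper": -0.35},
    {"tx": 0,"ty": 0,"tz": 3,"wx": 0,"wy": 0,"wz": 0,"gripper": -0.35},
    {"tx": 0,"ty": 0,"tz": 8,"wx": 0,"wy": 0,"wz": 0,"gripper": -0.35},
    {"tx": -4,"ty": -1.5,"tz": 10,"wx": 0,"wy": 0,"wz": 0,"gripper": -0.35},
    {"tx": -7.4,"ty": -3.1,"tz": 10,"wx": 0,"wy": 0,"wz": 0,"gripper": -0.35},
    {"tx": -7.4,"ty": -3.1,"tz": 10,"wx": 0,"wy": 0,"wz": 0,"gripper": -0.35},
    {"tx": -7.4,"ty": -3.1,"tz": 10,"wx": 0,"wy": 0,"wz": 0,"gripper": -0.35},
  ],
)

```text
t: 26.05
eef_pos: [0.357, -0.1603, 0.1987]
ee_rot: [-3.141, -0.0, 0.391]
wrist_force: [-0.2, 0.1, -0.2]
opening: 0.0577
grasp_force: 0.0
```

```bash
python3 - <<'E'
from h import *
t=bot.capture("top");st();im=bot.capture("wrist");cv2.imwrite("pics/w13.png",im)
for z in (.032,.044,.056,.068):print(z,ringfit("wrist",im,.431,-.13,z,half=.006))
for d in dishes("top",t): print(np.round(d,4))
E
```

```text
t 26.1 p [ 0.3572 -0.1602  0.1986] rot [-3.141 -0.     0.392] op 0.0576 F [ 0.   0.2 -0.1] g 0.0 j [-0.64 -0.16  2.01  0.    1.29  0.53]
0.032 (array([ 0.4321, -0.1305]), np.float64(38.8))
0.044 (array([ 0.4317, -0.1302]), np.float64(49.3))
0.056 (array([ 0.4316, -0.13  ]), np.float64(52.8))
0.068 (array([ 0.4313, -0.1298]), np.float64(46.1))
[4.26000e-01 1.13700e-01 2.39700e+00 0.00000e+00 1.70925e+01 9.30000e+02]
[ 5.68400e-01 -3.24900e-01 -1.42100e+00  0.00000e+00  4.88593e+01
  8.67000e+02]
[ 5.92400e-01  2.86700e-01 -1.17760e+00  0.00000e+00  2.24194e+01
  9.10000e+02]
[ 6.21200e-01 -9.10000e-03  1.38670e+00  1.20000e-02  9.10585e+01
  8.34000e+02]
```

Emit:
arm_command(
  increments=[
    {"tx": 5,"ty": 3,"tz": 0,"wx": 0,"wy": 0,"wz": -0.15,"gripper": -0.35},
    {"tx": 10,"ty": 6,"tz": 0,"wx": 0,"wy": 0,"wz": -0.3,"gripper": -0.35},
    {"tx": 15,"ty": 9,"tz": 0,"wx": 0,"wy": 0,"wz": -0.45,"gripper": -0.35},
    {"tx": 20,"ty": 12,"tz": 0,"wx": 0,"wy": 0,"wz": -0.584,"gripper": -0.35},
    {"tx": 25,"ty": 15,"tz": 0,"wx": 0,"wy": 0,"wz": -0.584,"gripper": -0.35},
    {"tx": 26.5,"ty": 15.5,"tz": -3,"wx": 0,"wy": 0,"wz": -0.584,"gripper": -0.35},
    {"tx": 26.5,"ty": 15.5,"tz": -4.85,"wx": 0,"wy": 0,"wz": -0.584,"gripper": -0.35},
    {"tx": 26.5,"ty": 15.5,"tz": -4.85,"wx": 0,"wy": 0,"wz": -0.584,"gripper": -0.35},
    {"tx": 26.5,"ty": 15.5,"tz": -4.85,"wx": 0,"wy": 0,"wz": -0.584,"gripper": -0.35},
    {"tx": 26.5,"ty": 15.5,"tz": -4.85,"wx": 0,"wy": 0,"wz": -0.584,"gripper": -0.35},
  ],
)

```text
t: 27.4
eef_pos: [0.6224, -0.0061, 0.1519]
ee_rot: [-3.142, -0.003, -0.193]
wrist_force: [0.0, 0.5, 0.5]
opening: 0.0575
grasp_force: 0.0
```

```bash
python3 - <<'E'
from h import *
bot.capture("top");s=st();im=bot.capture("wrist");cv2.imwrite("pics/w14.png",im);st()
print(ringfit("wrist",im,.6216,-.0048,.0265))
E
```

```text
t 27.45 p [ 0.6224 -0.006   0.1519] rot [-3.141e+00 -3.000e-03 -1.930e-01] op 0.0575 F [ 0.   0.2 -0.5] g 0.0 j [-0.15  0.39  1.51  0.    1.25  1.62]
t 27.5 p [ 0.6224 -0.0059  0.1517] rot [-3.141e+00 -2.000e-03 -1.930e-01] op 0.0575 F [-0.5 -0.   0.1] g 0.0 j [-0.15  0.39  1.51  0.    1.25  1.62]
(array([ 0.6224, -0.0048]), np.float64(120.1))
```

Emit:
arm_command(
  increments=[
    {"tx": 0,"ty": 0.1,"tz": -5,"wx": 0,"wy": 0,"wz": 0,"gripper": -0.35},
    {"tx": 0,"ty": 0.1,"tz": -9,"wx": 0,"wy": 0,"wz": 0,"gripper": -0.35},
    {"tx": 0,"ty": 0.1,"tz": -11,"wx": 0,"wy": 0,"wz": 0,"gripper": -0.35},
    {"tx": 0,"ty": 0.1,"tz": -12.1,"wx": 0,"wy": 0,"wz": 0,"gripper": -0.35},
    {"tx": 0,"ty": 0.1,"tz": -12.1,"wx": 0,"wy": 0,"wz": 0,"gripper": -0.35},
    {"tx": 0,"ty": 0.1,"tz": -12.1,"wx": 0,"wy": 0,"wz": 0,"gripper": 1},
    {"tx": 0,"ty": 0.1,"tz": -12.1,"wx": 0,"wy": 0,"wz": 0,"gripper": 1},
    {"tx": 0,"ty": 0.1,"tz": -12.1,"wx": 0,"wy": 0,"wz": 0,"gripper": 1},
    {"tx": 0,"ty": 0.1,"tz": -12.1,"wx": 0,"wy": 0,"wz": 0,"gripper": 1},
    {"tx": 0,"ty": 0.1,"tz": -12.1,"wx": 0,"wy": 0,"wz": 0,"gripper": 1},
  ],
)

```text
t: 28.75
eef_pos: [0.6237, -0.0047, 0.0316]
ee_rot: [-3.141, -0.004, -0.192]
wrist_force: [-0.1, 0.7, 5.7]
opening: 0.0324
grasp_force: 59.2
```

Emit:
arm_command(
  increments=[
    {"tx": 0,"ty": 0,"tz": 4,"wx": 0,"wy": 0,"wz": 0,"gripper": 1},
    {"tx": 0,"ty": 0,"tz": 8,"wx": 0,"wy": 0,"wz": 0,"gripper": 1},
    {"tx": -3,"ty": -2,"tz": 10.5,"wx": 0,"wy": 0,"wz": 0,"gripper": 1},
    {"tx": -8,"ty": -5.3,"tz": 10.5,"wx": 0,"wy": 0,"wz": 0,"gripper": 1},
    {"tx": -13,"ty": -8.6,"tz": 10.5,"wx": 0,"wy": 0,"wz": 0,"gripper": 1},
    {"tx": -18,"ty": -11.9,"tz": 10.5,"wx": 0,"wy": 0,"wz": 0,"gripper": 1},
    {"tx": -19.05,"ty": -12.5,"tz": 9.5,"wx": 0,"wy": 0,"wz": 0,"gripper": 1},
    {"tx": -19.05,"ty": -12.5,"tz": 9,"wx": 0,"wy": 0,"wz": 0,"gripper": 1},
    {"tx": -19.05,"ty": -12.5,"tz": 9,"wx": 0,"wy": 0,"wz": 0,"gripper": 1},
    {"tx": -19.05,"ty": -12.5,"tz": 9,"wx": 0,"wy": 0,"wz": 0,"gripper": 1},
  ],
)

```text
t: 30.0
eef_pos: [0.4327, -0.129, 0.1195]
ee_rot: [3.142, -0.001, -0.191]
wrist_force: [-0.3, 0.3, 0.4]
opening: 0.032
grasp_force: 59.6
```

```bash
python3 - <<'E'
from h import *
bot.capture("top");s=st();im=bot.capture("wrist");p=s['eef_pos'];cv2.imwrite("pics/w15.png",im)
print(ringfit("wrist",im,p[0],p[1],p[2]-.003,half=.008))
E
```

```text
t 30.05 p [ 0.4326 -0.1291  0.1195] rot [ 3.142e+00 -1.000e-03 -1.910e-01] op 0.0325 F [ 0.3 -0.4 -0.3] g 59.6 j [-0.48  0.09  1.95  0.    1.1   1.28]
(array([ 0.4323, -0.1281]), np.float64(71.9))
```

Emit:
arm_command(
  increments=[
    {"tx": -0.1,"ty": -0.06,"tz": -0.7,"wx": 0,"wy": 0,"wz": 0,"gripper": 1},
    {"tx": -0.1,"ty": -0.06,"tz": -1.3,"wx": 0,"wy": 0,"wz": 0,"gripper": 1},
    {"tx": -0.1,"ty": -0.06,"tz": -1.7,"wx": 0,"wy": 0,"wz": 0,"gripper": 1},
    {"tx": -0.1,"ty": -0.06,"tz": -2.05,"wx": 0,"wy": 0,"wz": 0,"gripper": 1},
    {"tx": -0.1,"ty": -0.06,"tz": -2.05,"wx": 0,"wy": 0,"wz": 0,"gripper": 1},
    {"tx": -0.1,"ty": -0.06,"tz": -2.05,"wx": 0,"wy": 0,"wz": 0,"gripper": 1},
  ],
)

```text
t: 30.85
eef_pos: [0.4314, -0.1305, 0.0992]
ee_rot: [3.141, -0.003, -0.192]
wrist_force: [3.6, -1.1, -0.4]
opening: 0.0325
grasp_force: 59.5
```

Emit:
arm_command(
  increments=[
    {"tx": 0,"ty": 0,"tz": 0,"wx": 0,"wy": 0,"wz": 0,"gripper": -0.35},
    {"tx": 0,"ty": 0,"tz": 0,"wx": 0,"wy": 0,"wz": 0,"gripper": -0.35},
    {"tx": 0,"ty": 0,"tz": 0,"wx": 0,"wy": 0,"wz": 0,"gripper": -0.35},
    {"tx": 0,"ty": 0,"tz": 3,"wx": 0,"wy": 0,"wz": 0,"gripper": -0.35},
    {"tx": 0,"ty": 0,"tz": 8,"wx": 0,"wy": 0,"wz": 0,"gripper": -0.35},
    {"tx": -4,"ty": 1,"tz": 10,"wx": 0,"wy": 0,"wz": 0,"gripper": -0.35},
    {"tx": -7.5,"ty": 1.5,"tz": 10,"wx": 0,"wy": 0,"wz": 0,"gripper": -1},
    {"tx": -7.5,"ty": 1.5,"tz": 10,"wx": 0,"wy": 0,"wz": 0,"gripper": -1},
    {"tx": -7.5,"ty": 1.5,"tz": 10,"wx": 0,"wy": 0,"wz": 0,"gripper": -1},
  ],
)

```text
t: 31.98
eef_pos: [0.3557, -0.1152, 0.1989]
ee_rot: [3.141, -0.001, -0.192]
wrist_force: [0.6, 0.1, -0.4]
opening: 0.0852
grasp_force: 0.0
```

```bash
python3 - <<'E'
from h import *
t=bot.capture("top");st();im=bot.capture("wrist");cv2.imwrite("pics/w16.png",im)
for z in (.044,.056,.068,.080):print(z,ringfit("wrist",im,.431,-.13,z,half=.006))
for d in dishes("top",t): print(np.round(d,4))
sc=bot.capture("scene");cv2.imwrite("pics/scene2.png",sc);cv2.imwrite("pics/top2.png",t)
for n in("scene","top"):print([(round(d['conf'],2),np.round(d['position'],3)) for d in bot.boxes_of(n,"ring_1")])
for d in dishes("scene",sc): print("scene",np.round(d,4))
a=cv2.resize(im[40:200,150:370],(400,290),interpolation=cv2.INTER_CUBIC);b=cv2.resize(sc,(400,290))
cv2.imwrite("pics/v11.png",np.hstack([a,b]))
E
```

```text
t 32.02 p [ 0.356  -0.1153  0.1989] rot [ 3.142e+00 -1.000e-03 -1.920e-01] op 0.0851 F [ 0.2 -0.  -0.4] g 0.0 j [-0.55 -0.2   2.05  0.    1.3   1.22]
0.044 (array([ 0.4319, -0.1294]), np.float64(37.6))
0.056 (array([ 0.4317, -0.1295]), np.float64(48.5))
0.068 (array([ 0.4316, -0.1294]), np.float64(50.5))
0.08 (array([ 0.4315, -0.1293]), np.float64(40.6))
[4.25900e-01 1.13800e-01 2.39460e+00 0.00000e+00 1.76724e+01 9.29000e+02]
[ 5.68800e-01 -3.23900e-01 -1.41480e+00  0.00000e+00  4.64905e+01
  8.70000e+02]
[ 5.9280e-01  2.8640e-01 -1.1817e+00  0.0000e+00  2.3213e+01  9.1000e+02]
[ 6.20800e-01 -8.90000e-03  1.38020e+00  1.20000e-02  8.82316e+01
  8.35000e+02]
[]
[]
scene [ 5.706000e-01 -3.278000e-01 -1.399900e+00  0.000000e+00  1.450954e+02
  1.189000e+03]
scene [ 6.243000e-01 -1.160000e-02  1.400400e+00  1.200000e-02  1.472813e+02
  1.047000e+03]
scene [ 5.9260e-01  2.8430e-01 -1.1488e+00  0.0000e+00  9.5711e+01  8.2100e+02]
scene [4.28000e-01 1.11200e-01 2.39170e+00 0.00000e+00 8.25446e+01 7.35000e+02]
```

View pics/v11.png

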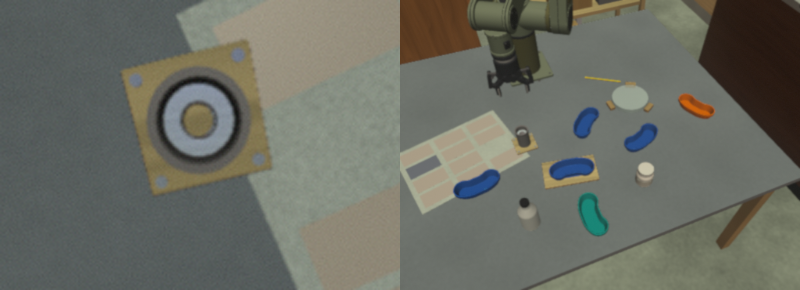

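All five rings are flat in the tube and none are left outside. Next come the dishes, starting with the one at (0.426, 0.114).

Emit:
arm_command(
  increments=[
    {"tx": 0,"ty": 3,"tz": 0,"wx": 0,"wy": 0,"wz": 0.18,"gripper": -1},
    {"tx": 2,"ty": 7,"tz": 0,"wx": 0,"wy": 0,"wz": 0.36,"gripper": -1},
    {"tx": 4,"ty": 11,"tz": 0,"wx": 0,"wy": 0,"wz": 0.54,"gripper": -1},
    {"tx": 6,"ty": 15,"tz": 0,"wx": 0,"wy": 0,"wz": 0.72,"gripper": -1},
    {"tx": 7.1,"ty": 19,"tz": 0,"wx": 0,"wy": 0,"wz": 0.9,"gripper": -1},
    {"tx": 7.1,"ty": 22.9,"tz": 0,"wx": 0,"wy": 0,"wz": 1.08,"gripper": -1},
    {"tx": 7.1,"ty": 22.9,"tz": 0,"wx": 0,"wy": 0,"wz": 1.26,"gripper": -1},
    {"tx": 7.1,"ty": 22.9,"tz": 0,"wx": 0,"wy": 0,"wz": 1.44,"gripper": -1},
    {"tx": 7.1,"ty": 22.9,"tz": 0,"wx": 0,"wy": 0,"wz": 1.6,"gripper": -1},
    {"tx": 7.1,"ty": 22.9,"tz": 0,"wx": 0,"wy": 0,"wz": 1.7,"gripper": -1},
  ],
)

```text
t: 33.48
eef_pos: [0.4267, 0.1142, 0.1984]
ee_rot: [-3.141, 0.0, 1.512]
wrist_force: [-0.3, 0.5, 0.6]
opening: 0.0859
grasp_force: 0.0
```

Emit:
arm_command(
  increments=[
    {"tx": 0,"ty": 0,"tz": 0,"wx": 0,"wy": 0,"wz": 0.17,"gripper": -1},
    {"tx": 0,"ty": 0,"tz": 0,"wx": 0,"wy": 0,"wz": 0.34,"gripper": -1},
    {"tx": 0,"ty": 0,"tz": 0,"wx": 0,"wy": 0,"wz": 0.51,"gripper": -1},
    {"tx": 0,"ty": 0,"tz": 0,"wx": 0,"wy": 0,"wz": 0.68,"gripper": -1},
    {"tx": 0,"ty": 0,"tz": 0,"wx": 0,"wy": 0,"wz": 0.85,"gripper": -1},
    {"tx": 0,"ty": 0,"tz": 0,"wx": 0,"wy": 0,"wz": 0.887,"gripper": -1},
    {"tx": 0,"ty": 0,"tz": 0,"wx": 0,"wy": 0,"wz": 0.887,"gripper": -1},
    {"tx": 0,"ty": 0,"tz": 0,"wx": 0,"wy": 0,"wz": 0.887,"gripper": -1},
  ],
)

```text
t: 34.48
eef_pos: [0.4265, 0.114, 0.1987]
ee_rot: [-3.141, -0.0, 2.394]
wrist_force: [-0.1, 0.6, 0.2]
opening: 0.0857
grasp_force: 0.0
```

```bash
python3 - <<'E'
from h import *
t=bot.capture("top");s=st();im=bot.capture("wrist");cv2.imwrite("pics/w17.png",im);st()
for d in dishes("wrist",im,3000): print("w",np.round(d,4))
for zt in (-.008,-.004,0,.004): print(zt,proj(cam("wrist"),[s['eef_pos']+R.from_euler('xyz',s['ee_rot']).apply([.011,y,zt]) for y in(-.0427,.0427)]).round(1).tolist())
E
```

```text
t 34.52 p [0.4264 0.114  0.1987] rot [-3.141 -0.     2.394] op 0.0854 F [-0.6  0.1 -0.6] g 0.0 j [ 0.06 -0.04  1.9   0.    1.28 -0.76]
t 34.58 p [0.4265 0.114  0.1988] rot [-3.142  0.     2.394] op 0.0853 F [ 0.2 -0.1 -0.2] g 0.0 j [ 0.06 -0.04  1.9  -0.    1.28 -0.76]
w [ 5.925000e-01  2.859000e-01 -1.188000e+00  0.000000e+00  1.832368e+02
  6.972000e+03]
w [4.26300e-01 1.14200e-01 2.39100e+00 0.00000e+00 7.47851e+01 6.93900e+03]
-0.008 [[175.2, 246.2], [339.4, 246.4]]
-0.004 [[177.3, 242.5], [337.3, 242.6]]
0 [[179.4, 238.9], [335.3, 239.1]]
0.004 [[181.3, 235.6], [333.5, 235.7]]
```

View pics/w17.png

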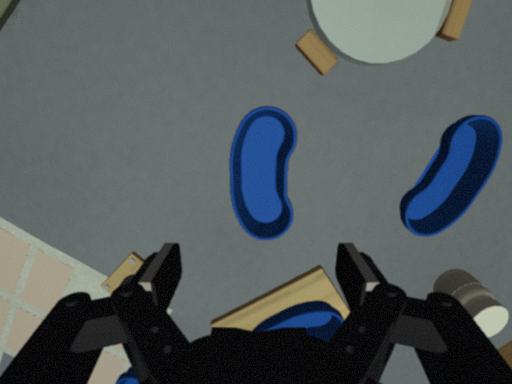

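Both dishes show clearly. The one under the hand at (262,172) matches the fit, so I'll grip it at the waist.

Emit:
arm_command(
  increments=[
    {"tx": 0,"ty": 0,"tz": -6,"wx": 0,"wy": 0,"wz": 0,"gripper": -1},
    {"tx": 0,"ty": 0,"tz": -11,"wx": 0,"wy": 0,"wz": 0,"gripper": -1},
    {"tx": 0,"ty": 0,"tz": -15,"wx": 0,"wy": 0,"wz": 0,"gripper": -1},
    {"tx": 0,"ty": 0,"tz": -17,"wx": 0,"wy": 0,"wz": 0,"gripper": -1},
    {"tx": 0,"ty": 0,"tz": -17.85,"wx": 0,"wy": 0,"wz": 0,"gripper": -1},
    {"tx": 0,"ty": 0,"tz": -17.85,"wx": 0,"wy": 0,"wz": 0,"gripper": -1},
    {"tx": 0,"ty": 0,"tz": -17.85,"wx": 0,"wy": 0,"wz": 0,"gripper": 1},
    {"tx": 0,"ty": 0,"tz": -17.85,"wx": 0,"wy": 0,"wz": 0,"gripper": 1},
    {"tx": 0,"ty": 0,"tz": -17.85,"wx": 0,"wy": 0,"wz": 0,"gripper": 1},
    {"tx": 0,"ty": 0,"tz": -17.85,"wx": 0,"wy": 0,"wz": 0,"gripper": 1},
  ],
)

```text
t: 35.83
eef_pos: [0.4281, 0.1141, 0.0218]
ee_rot: [3.139, 0.002, 2.395]
wrist_force: [-0.1, 0.6, 7.5]
opening: 0.0645
grasp_force: 66.9
```

Emit:
arm_command(
  increments=[
    {"tx": 0,"ty": 0,"tz": 2,"wx": 0,"wy": 0,"wz": 0,"gripper": 1},
    {"tx": 0,"ty": 0,"tz": 5,"wx": 0,"wy": 0,"wz": 0,"gripper": 1},
    {"tx": 0,"ty": 0,"tz": 9,"wx": 0,"wy": 0,"wz": 0,"gripper": 1},
    {"tx": 0,"ty": 0,"tz": 9,"wx": 0,"wy": 0,"wz": 0,"gripper": 1},
  ],
)

```text
t: 36.33
eef_pos: [0.4295, 0.1142, 0.1137]
ee_rot: [3.135, 0.006, 2.395]
wrist_force: [0.3, -0.0, -0.8]
opening: 0.0644
grasp_force: 66.7
```

```bash
python3 - <<'E'
from h import *
t=bot.capture("top");s=st();im=bot.capture("wrist");cv2.imwrite("pics/w18.png",im)
for d in dishes("top",t): print("t",np.round(d,4))
E
```

```text
t 36.38 p [0.4277 0.1141 0.1118] rot [3.139e+00 3.000e-03 2.395e+00] op 0.0643 F [-0.8  0.6 -1.5] g 66.7 j [ 0.06  0.08  1.98 -0.    1.07 -0.76]
t [ 5.68600e-01 -3.24600e-01 -1.41140e+00  0.00000e+00  4.75996e+01
  8.67000e+02]
t [ 5.92800e-01  2.86400e-01 -1.18190e+00  0.00000e+00  2.16733e+01
  9.12000e+02]
t [ 6.20800e-01 -8.80000e-03  1.38010e+00  1.20000e-02  9.01301e+01
  8.34000e+02]
```

```bash
python3 - <<'E'
import h; from h import *
s=st();K,d,p,Rm=cam("wrist");T=R.from_euler('xyz',s['ee_rot']).as_matrix()
off=T.T@(p-s['eef_pos']);rr=T.T@Rm;print(off)
im=cv2.imread("pics/w14.png");T2=R.from_euler('xyz',[-3.141,-.003,-.193]).as_matrix();P2=np.array([.6224,-.006,.1518])
h.cam=lambda n:(K,d,P2+T2@off,T2@rr)
for q in h.dishes("wrist",im,2500): print(np.round(q,4))
m=bluemask(im);ys,xs=np.nonzero(m);print(xs.min(),xs.max(),ys.min(),ys.max())
q=h.dishes("wrist",im,2500)
a=im.copy()
for k in q:
    r=(h.render(h.cam(""),*k[:4])>.5).astype(np.uint8);cs,_=cv2.findContours(r,0,2);cv2.drawContours(a,cs,-1,(0,255,255),1)
t=cv2.imread("pics/top2.png");
import importlib
a2=cv2.resize(t[150:210,240:345],(560,320),interpolation=cv2.INTER_CUBIC)
cv2.imwrite("pics/v13.png",np.hstack([cv2.resize(a[0:320],(240*2,320)) if 0 else a[:320,:],])) 
E
```

```text
t 36.42 p [0.4263 0.114  0.1104] rot [3.141 0.    2.395] op 0.0648 F [-1.2 -0.3 -0.3] g 66.7 j [ 0.06  0.08  1.98  0.    1.07 -0.76]
[ 0.08134439  0.00045526 -0.13203143]
[ 5.94200e-01  2.86800e-01 -1.19690e+00  0.00000e+00  5.11554e+01
  4.72800e+03]
[ 6.239000e-01 -1.140000e-02  1.386100e+00  1.200000e-02  3.429606e+02
  1.039000e+04]
0 511 146 383
```

View pics/v13.png

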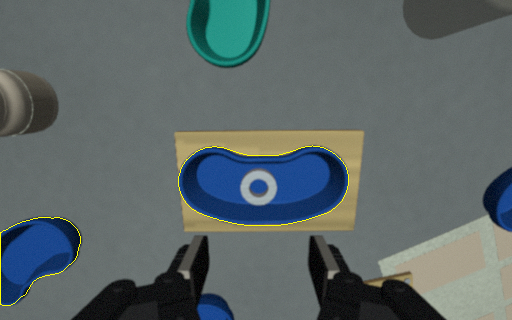

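Emit:
arm_command(
  increments=[
    {"tx": 3,"ty": -2,"tz": 0,"wx": 0,"wy": 0,"wz": -0.15,"gripper": 1},
    {"tx": 7,"ty": -4.4,"tz": 0,"wx": 0,"wy": 0,"wz": -0.3,"gripper": 1},
    {"tx": 11,"ty": -7,"tz": 0,"wx": 0,"wy": 0,"wz": -0.45,"gripper": 1},
    {"tx": 15,"ty": -9.5,"tz": 0,"wx": 0,"wy": 0,"wz": -0.6,"gripper": 1},
    {"tx": 18,"ty": -11.5,"tz": 0,"wx": 0,"wy": 0,"wz": -0.75,"gripper": 1},
    {"tx": 19.7,"ty": -12.5,"tz": 0,"wx": 0,"wy": 0,"wz": -0.9,"gripper": 1},
    {"tx": 19.7,"ty": -12.5,"tz": 0,"wx": 0,"wy": 0,"wz": -1.01,"gripper": 1},
    {"tx": 19.7,"ty": -12.5,"tz": -2,"wx": 0,"wy": 0,"wz": -1.01,"gripper": 1},
    {"tx": 19.7,"ty": -12.5,"tz": -3,"wx": 0,"wy": 0,"wz": -1.01,"gripper": 1},
    {"tx": 19.7,"ty": -12.5,"tz": -3,"wx": 0,"wy": 0,"wz": -1.01,"gripper": 1},
  ],
)

```text
t: 37.67
eef_pos: [0.621, -0.0105, 0.0773]
ee_rot: [-3.136, 0.0, 1.386]
wrist_force: [0.8, -0.6, -0.5]
opening: 0.0647
grasp_force: 66.6
```

```bash
python3 - <<'E'
from h import *
t=bot.capture("top");bot.capture("top");s=st()
E
```

```text
t 37.77 p [ 0.623  -0.0108  0.0797] rot [-3.141  0.     1.386] op 0.0644 F [-0.4 -0.4 -1.1] g 66.6 j [-0.16  0.48  1.55  0.    1.12  0.03]
```

Emit:
arm_command(
  increments=[
    {"tx": 0.05,"ty": -0.03,"tz": -0.8,"wx": 0,"wy": 0,"wz": 0,"gripper": 1},
    {"tx": 0.05,"ty": -0.03,"tz": -1.5,"wx": 0,"wy": 0,"wz": 0,"gripper": 1},
    {"tx": 0.05,"ty": -0.03,"tz": -2.1,"wx": 0,"wy": 0,"wz": 0,"gripper": 1},
    {"tx": 0.05,"ty": -0.03,"tz": -2.6,"wx": 0,"wy": 0,"wz": 0,"gripper": 1},
    {"tx": 0.05,"ty": -0.03,"tz": -2.9,"wx": 0,"wy": 0,"wz": 0,"gripper": 1},
    {"tx": 0.05,"ty": -0.03,"tz": -2.9,"wx": 0,"wy": 0,"wz": 0,"gripper": 1},
    {"tx": 0.05,"ty": -0.03,"tz": -2.9,"wx": 0,"wy": 0,"wz": 0,"gripper": 1},
  ],
)

```text
t: 38.65
eef_pos: [0.6242, -0.0114, 0.0515]
ee_rot: [3.141, -0.0, 1.385]
wrist_force: [0.4, -0.4, -0.3]
opening: 0.0643
grasp_force: 66.6
```

Emit:
arm_command(
  increments=[
    {"tx": 0,"ty": 0,"tz": -0.3,"wx": 0,"wy": 0,"wz": 0,"gripper": 1},
    {"tx": 0,"ty": 0,"tz": -0.5,"wx": 0,"wy": 0,"wz": 0,"gripper": 1},
    {"tx": 0,"ty": 0,"tz": -0.6,"wx": 0,"wy": 0,"wz": 0,"gripper": 1},
    {"tx": 0,"ty": 0,"tz": -0.6,"wx": 0,"wy": 0,"wz": 0,"gripper": 1},
  ],
)

```text
t: 39.15
eef_pos: [0.6245, -0.0114, 0.0492]
ee_rot: [3.141, 0.0, 1.386]
wrist_force: [-7.3, 0.8, 18.2]
opening: 0.0645
grasp_force: 76.4
```

Emit:
arm_command(
  increments=[
    {"tx": -0.1,"ty": 0,"tz": -0.6,"wx": 0,"wy": 0,"wz": 0,"gripper": 1},
    {"tx": -0.1,"ty": 0,"tz": -0.6,"wx": 0,"wy": 0,"wz": 0,"gripper": 1},
    {"tx": -0.1,"ty": 0,"tz": -0.65,"wx": 0,"wy": 0,"wz": 0,"gripper": 1},
    {"tx": -0.1,"ty": 0,"tz": -0.65,"wx": 0,"wy": 0,"wz": 0,"gripper": 1},
  ],
)

```text
t: 39.65
eef_pos: [0.6244, -0.0112, 0.0485]
ee_rot: [3.14, 0.0, 1.386]
wrist_force: [-15.8, 1.8, 45.3]
opening: 0.0644
grasp_force: 91.3
```

Emit:
arm_command(
  increments=[
    {"tx": 0.05,"ty": 0,"tz": 0.7,"wx": 0,"wy": 0,"wz": 0,"gripper": 1},
    {"tx": 0.05,"ty": 0,"tz": 0.7,"wx": 0,"wy": 0,"wz": 0,"gripper": -1},
    {"tx": 0.05,"ty": 0,"tz": 0.7,"wx": 0,"wy": 0,"wz": 0,"gripper": -1},
    {"tx": 0.05,"ty": 0,"tz": 0.7,"wx": 0,"wy": 0,"wz": 0,"gripper": -1},
    {"tx": 0.05,"ty": 0,"tz": 3,"wx": 0,"wy": 0,"wz": 0,"gripper": -1},
    {"tx": 0.05,"ty": 0,"tz": 8,"wx": 0,"wy": 0,"wz": 0,"gripper": -1},
    {"tx": 0.05,"ty": 0,"tz": 12.65,"wx": 0,"wy": 0,"wz": 0,"gripper": -1},
    {"tx": 0.05,"ty": 0,"tz": 12.65,"wx": 0,"wy": 0,"wz": 0,"gripper": -1},
    {"tx": 0.05,"ty": 0,"tz": 12.65,"wx": 0,"wy": 0,"wz": 0,"gripper": -1},
  ],
)

```text
t: 40.78
eef_pos: [0.6229, -0.0113, 0.1643]
ee_rot: [-3.14, 0.0, 1.385]
wrist_force: [-0.1, 0.0, -0.9]
opening: 0.0853
grasp_force: 0.0
```

```bash
python3 - <<'E'
from h import *
t=bot.capture("top");s=st();im=bot.capture("wrist");cv2.imwrite("pics/w19.png",im)
for z in(.012,.026,.030):
    for d in dishes("wrist",im,5000,zboard=z): print("w",z,np.round(d,4))
for d in dishes("top",t): print("t",np.round(d,4))
print(bot.camera_model("wrist")['position'])
E
```

```text
t 40.83 p [ 0.6222 -0.0112  0.1633] rot [-3.138  0.     1.385] op 0.0857 F [-1.2  0.1 -0.2] g 0.0 j [-0.16  0.38  1.49 -0.    1.27  0.03]
w 0.012 [ 6.232000e-01 -1.050000e-02  1.361600e+00  1.200000e-02  5.718707e+02
  1.038300e+04]
w 0.026 [ 6.23100e-01 -9.80000e-03  1.38750e+00  2.60000e-02  2.04223e+02
  1.03830e+04]
w 0.03 [ 6.232000e-01 -9.900000e-03  1.397300e+00  3.000000e-02  4.885963e+02
  1.038300e+04]
t [ 5.69000e-01 -3.24700e-01 -1.40960e+00  0.00000e+00  4.80783e+01
  8.67000e+02]
t [ 5.92200e-01  2.86700e-01 -1.17930e+00  0.00000e+00  2.18319e+01
  9.11000e+02]
[0.63648882 0.06858813 0.29486395]
```

Emit:
arm_command(
  increments=[
    {"tx": -1,"ty": -2,"tz": 3.5,"wx": 0,"wy": 0,"wz": -0.18,"gripper": -1},
    {"tx": -3,"ty": -6,"tz": 3.5,"wx": 0,"wy": 0,"wz": -0.36,"gripper": -1},
    {"tx": -5,"ty": -10,"tz": 3.5,"wx": 0,"wy": 0,"wz": -0.54,"gripper": -1},
    {"tx": -5.5,"ty": -14,"tz": 3.5,"wx": 0,"wy": 0,"wz": -0.72,"gripper": -1},
    {"tx": -5.5,"ty": -18,"tz": 3.5,"wx": 0,"wy": 0,"wz": -0.9,"gripper": -1},
    {"tx": -5.5,"ty": -22,"tz": 3.5,"wx": 0,"wy": 0,"wz": -1.08,"gripper": -1},
    {"tx": -5.5,"ty": -26,"tz": 3.5,"wx": 0,"wy": 0,"wz": -1.26,"gripper": -1},
    {"tx": -5.5,"ty": -30,"tz": 3.5,"wx": 0,"wy": 0,"wz": -1.44,"gripper": -1},
    {"tx": -5.5,"ty": -31.4,"tz": 3.5,"wx": 0,"wy": 0,"wz": -1.62,"gripper": -1},
    {"tx": -5.5,"ty": -31.4,"tz": 3.5,"wx": 0,"wy": 0,"wz": -1.7,"gripper": -1},
  ],
)

```text
t: 42.12
eef_pos: [0.5671, -0.3264, 0.1975]
ee_rot: [-3.14, 0.004, -0.321]
wrist_force: [-0.1, -0.2, -0.5]
opening: 0.0852
grasp_force: 0.0
```

Emit:
arm_command(
  increments=[
    {"tx": 0,"ty": 0,"tz": 0,"wx": 0,"wy": 0,"wz": -0.17,"gripper": -1},
    {"tx": 0,"ty": 0,"tz": 0,"wx": 0,"wy": 0,"wz": -0.34,"gripper": -1},
    {"tx": 0,"ty": 0,"tz": 0,"wx": 0,"wy": 0,"wz": -0.51,"gripper": -1},
    {"tx": 0,"ty": 0,"tz": 0,"wx": 0,"wy": 0,"wz": -0.68,"gripper": -1},
    {"tx": 0,"ty": 0,"tz": 0,"wx": 0,"wy": 0,"wz": -0.85,"gripper": -1},
    {"tx": 0,"ty": 0,"tz": 0,"wx": 0,"wy": 0,"wz": -1.02,"gripper": -1},
    {"tx": 0,"ty": 0,"tz": 0,"wx": 0,"wy": 0,"wz": -1.095,"gripper": -1},
    {"tx": 0,"ty": 0,"tz": 0,"wx": 0,"wy": 0,"wz": -1.095,"gripper": -1},
    {"tx": 0,"ty": 0,"tz": 0,"wx": 0,"wy": 0,"wz": -1.095,"gripper": -1},
  ],
)

```text
t: 43.25
eef_pos: [0.5679, -0.325, 0.199]
ee_rot: [3.14, 0.002, -1.409]
wrist_force: [-0.6, -1.0, -0.3]
opening: 0.0854
grasp_force: 0.0
```

```bash
python3 - <<'E'
from h import *
t=bot.capture("top");s=st();im=bot.capture("wrist");cv2.imwrite("pics/w20.png",im);st()
for d in dishes("wrist",im,3000): print("w",np.round(d,4))
E
```

```text
t 43.3 p [ 0.5681 -0.3251  0.1993] rot [ 3.141e+00  1.000e-03 -1.409e+00] op 0.0855 F [ 0.1 -0.4 -0.5] g 0.0 j [-0.65  0.41  1.37  0.    1.36  2.33]
t 43.35 p [ 0.5682 -0.3252  0.1996] rot [ 3.141e+00  1.000e-03 -1.410e+00] op 0.0858 F [-0.6 -0.7 -0.5] g 0.0 j [-0.65  0.41  1.37 -0.    1.36  2.33]
w [ 5.68500e-01 -3.25100e-01 -1.41900e+00  0.00000e+00  9.85902e+01
  6.91100e+03]
```

Emit:
arm_command(
  increments=[
    {"tx": 0,"ty": 0,"tz": -6,"wx": 0,"wy": 0,"wz": -0.005,"gripper": -1},
    {"tx": 0,"ty": 0,"tz": -11,"wx": 0,"wy": 0,"wz": -0.005,"gripper": -1},
    {"tx": 0,"ty": 0,"tz": -15,"wx": 0,"wy": 0,"wz": -0.005,"gripper": -1},
    {"tx": 0,"ty": 0,"tz": -17,"wx": 0,"wy": 0,"wz": -0.005,"gripper": -1},
    {"tx": 0,"ty": 0,"tz": -17.9,"wx": 0,"wy": 0,"wz": -0.005,"gripper": -1},
    {"tx": 0,"ty": 0,"tz": -17.9,"wx": 0,"wy": 0,"wz": -0.005,"gripper": -1},
    {"tx": 0,"ty": 0,"tz": -17.9,"wx": 0,"wy": 0,"wz": -0.005,"gripper": 1},
    {"tx": 0,"ty": 0,"tz": -17.9,"wx": 0,"wy": 0,"wz": -0.005,"gripper": 1},
    {"tx": 0,"ty": 0,"tz": -17.9,"wx": 0,"wy": 0,"wz": -0.005,"gripper": 1},
    {"tx": 0,"ty": 0,"tz": -17.9,"wx": 0,"wy": 0,"wz": -0.005,"gripper": 1},
  ],
)

```text
t: 44.6
eef_pos: [0.5701, -0.3266, 0.0239]
ee_rot: [-3.138, -0.004, -1.415]
wrist_force: [1.0, -0.5, 6.1]
opening: 0.0646
grasp_force: 69.3
```

Emit:
arm_command(
  increments=[
    {"tx": 0,"ty": 0,"tz": 2,"wx": 0,"wy": 0,"wz": 0,"gripper": 1},
    {"tx": 0,"ty": 0,"tz": 6,"wx": 0,"wy": 0,"wz": 0,"gripper": 1},
    {"tx": 0,"ty": 0,"tz": 10,"wx": 0,"wy": 0,"wz": 0,"gripper": 1},
    {"tx": 0,"ty": 3,"tz": 10,"wx": 0,"wy": 0,"wz": 0.16,"gripper": 1},
    {"tx": 0,"ty": 6,"tz": 10,"wx": 0,"wy": 0,"wz": 0.32,"gripper": 1},
    {"tx": 0,"ty": 9,"tz": 10,"wx": 0,"wy": 0,"wz": 0.48,"gripper": 1},
    {"tx": 0,"ty": 12,"tz": 10,"wx": 0,"wy": 0,"wz": 0.64,"gripper": 1},
    {"tx": 0,"ty": 15,"tz": 10,"wx": 0,"wy": 0,"wz": 0.8,"gripper": 1},
    {"tx": 0,"ty": 15,"tz": 10,"wx": 0,"wy": 0,"wz": 0.96,"gripper": 1},
    {"tx": 0,"ty": 15,"tz": 10,"wx": 0,"wy": 0,"wz": 1.0,"gripper": 1},
  ],
)

```text
t: 45.85
eef_pos: [0.5682, -0.1746, 0.1221]
ee_rot: [3.142, -0.0, -0.412]
wrist_force: [0.0, 0.1, -0.4]
opening: 0.0643
grasp_force: 68.5
```

Emit:
arm_command(
  increments=[
    {"tx": 1,"ty": 2,"tz": 0,"wx": 0,"wy": 0,"wz": 0.17,"gripper": 1},
    {"tx": 2,"ty": 5,"tz": 0,"wx": 0,"wy": 0,"wz": 0.34,"gripper": 1},
    {"tx": 3,"ty": 8,"tz": 0,"wx": 0,"wy": 0,"wz": 0.51,"gripper": 1},
    {"tx": 4,"ty": 11,"tz": 0,"wx": 0,"wy": 0,"wz": 0.68,"gripper": 1},
    {"tx": 5,"ty": 14,"tz": 0,"wx": 0,"wy": 0,"wz": 0.85,"gripper": 1},
    {"tx": 5.48,"ty": 16.45,"tz": 0,"wx": 0,"wy": 0,"wz": 1.02,"gripper": 1},
    {"tx": 5.48,"ty": 16.45,"tz": 0,"wx": 0,"wy": 0,"wz": 1.19,"gripper": 1},
    {"tx": 5.48,"ty": 16.45,"tz": 0,"wx": 0,"wy": 0,"wz": 1.36,"gripper": 1},
    {"tx": 5.48,"ty": 16.45,"tz": 0,"wx": 0,"wy": 0,"wz": 1.5,"gripper": 1},
    {"tx": 5.48,"ty": 16.45,"tz": 0,"wx": 0,"wy": 0,"wz": 1.5,"gripper": 1},
  ],
)

```text
t: 47.1
eef_pos: [0.623, -0.0108, 0.1219]
ee_rot: [3.142, -0.0, 1.083]
wrist_force: [0.1, -0.4, -1.0]
opening: 0.0646
grasp_force: 68.5
```

Emit:
arm_command(
  increments=[
    {"tx": 0,"ty": 0,"tz": 0,"wx": 0,"wy": 0,"wz": 0.15,"gripper": 1},
    {"tx": 0,"ty": 0,"tz": -1,"wx": 0,"wy": 0,"wz": 0.302,"gripper": 1},
    {"tx": 0,"ty": 0,"tz": -2.5,"wx": 0,"wy": 0,"wz": 0.302,"gripper": 1},
    {"tx": 0,"ty": 0,"tz": -2.5,"wx": 0,"wy": 0,"wz": 0.302,"gripper": 1},
    {"tx": 0,"ty": 0,"tz": -2.5,"wx": 0,"wy": 0,"wz": 0.302,"gripper": 1},
    {"tx": 0,"ty": 0,"tz": -2.5,"wx": 0,"wy": 0,"wz": 0.302,"gripper": 1},
  ],
)

```text
t: 47.85
eef_pos: [0.6237, -0.0109, 0.0969]
ee_rot: [3.141, -0.0, 1.386]
wrist_force: [-0.3, -0.4, -0.5]
opening: 0.0647
grasp_force: 68.5
```

```bash
python3 - <<'E'
from h import *
t=bot.capture("top");s=st();im=bot.capture("wrist");cv2.imwrite("pics/w21.png",im)
for z in (s['eef_pos'][2]-.0225,):
    for d in dishes("wrist",im,5000,zboard=z): print("w",z,np.round(d,4))
E
```

```text
t 47.9 p [ 0.6237 -0.0109  0.0969] rot [ 3.14  -0.     1.386] op 0.0643 F [ 0.3 -0.  -0.9] g 68.5 j [-0.16  0.45  1.54  0.    1.15  0.03]
w 0.07439541307744221 [ 6.2280000e-01 -9.8000000e-03  1.3987000e+00  7.4400000e-02
  4.0993699e+03  2.7005000e+04]
```

Emit:
arm_command(
  increments=[
    {"tx": 0,"ty": 0,"tz": -0.8,"wx": 0,"wy": 0,"wz": 0,"gripper": 1},
    {"tx": 0,"ty": 0,"tz": -1.5,"wx": 0,"wy": 0,"wz": 0,"gripper": 1},
    {"tx": 0,"ty": 0,"tz": -2.1,"wx": 0,"wy": 0,"wz": 0,"gripper": 1},
    {"tx": 0,"ty": 0,"tz": -2.6,"wx": 0,"wy": 0,"wz": 0,"gripper": 1},
    {"tx": 0,"ty": 0,"tz": -3,"wx": 0,"wy": 0,"wz": 0,"gripper": 1},
    {"tx": 0,"ty": 0,"tz": -3.2,"wx": 0,"wy": 0,"wz": 0,"gripper": 1},
    {"tx": 0,"ty": 0,"tz": -3.2,"wx": 0,"wy": 0,"wz": 0,"gripper": 1},
    {"tx": 0,"ty": 0,"tz": -3.2,"wx": 0,"wy": 0,"wz": 0,"gripper": 1},
  ],
)

```text
t: 48.95
eef_pos: [0.6234, -0.0109, 0.0645]
ee_rot: [3.141, 0.0, 1.387]
wrist_force: [0.6, 0.8, -1.7]
opening: 0.0645
grasp_force: 68.5
```

Emit:
arm_command(
  increments=[
    {"tx": 0,"ty": 0,"tz": -0.2,"wx": 0,"wy": 0,"wz": 0,"gripper": 1},
    {"tx": 0,"ty": 0,"tz": -0.4,"wx": 0,"wy": 0,"wz": 0,"gripper": 1},
    {"tx": 0,"ty": 0,"tz": -0.4,"wx": 0,"wy": 0,"wz": 0,"gripper": 1},
    {"tx": 0,"ty": 0,"tz": -0.4,"wx": 0,"wy": 0,"wz": 0,"gripper": 1},
  ],
)

```text
t: 49.45
eef_pos: [0.6236, -0.0109, 0.064]
ee_rot: [3.141, 0.0, 1.387]
wrist_force: [-6.7, -0.2, 16.9]
opening: 0.0644
grasp_force: 70.5
```

Emit:
arm_command(
  increments=[
    {"tx": 0,"ty": 0,"tz": 0.3,"wx": 0,"wy": 0,"wz": 0,"gripper": -1},
    {"tx": 0,"ty": 0,"tz": 0.3,"wx": 0,"wy": 0,"wz": 0,"gripper": -1},
    {"tx": 0,"ty": 0,"tz": 0.3,"wx": 0,"wy": 0,"wz": 0,"gripper": -1},
    {"tx": 0,"ty": 0,"tz": 2,"wx": 0,"wy": 0,"wz": 0,"gripper": -1},
    {"tx": 0,"ty": 0,"tz": 7,"wx": 0,"wy": 0,"wz": 0,"gripper": -1},
    {"tx": 0,"ty": 0,"tz": 12,"wx": 0,"wy": 0,"wz": 0,"gripper": -1},
    {"tx": 0,"ty": 0,"tz": 14,"wx": 0,"wy": 0,"wz": 0,"gripper": -1},
    {"tx": 0,"ty": 0,"tz": 14,"wx": 0,"wy": 0,"wz": 0,"gripper": -1},
    {"tx": 0,"ty": 0,"tz": 14,"wx": 0,"wy": 0,"wz": 0,"gripper": -1},
  ],
)

```text
t: 50.58
eef_pos: [0.6218, -0.0106, 0.198]
ee_rot: [-3.138, 0.0, 1.387]
wrist_force: [-0.2, 0.5, -0.1]
opening: 0.0854
grasp_force: 0.0
```

```bash
python3 - <<'E'
from h import *
t=bot.capture("top");s=st();im=bot.capture("wrist");cv2.imwrite("pics/w22.png",im)
for z in(.034,.037,.040,.043,.046):
    for d in dishes("wrist",im,7000,zboard=z): print("w",z,np.round(d[:5],4))
for d in dishes("top",t): print("t",np.round(d,4))
E
```

```text
t 50.62 p [ 0.6215 -0.0106  0.1975] rot [-3.137  0.     1.387] op 0.0855 F [-1.2 -0.2 -0.1] g 0.0 j [-0.16  0.34  1.46 -0.    1.34  0.03]
w 0.034 [ 6.226000e-01 -1.090000e-02  1.385800e+00  3.400000e-02  1.380467e+02]
w 0.037 [ 6.22700e-01 -1.05000e-02  1.38790e+00  3.70000e-02  9.25293e+01]
w 0.04 [ 6.227000e-01 -9.900000e-03  1.390300e+00  4.000000e-02  1.466237e+02]
w 0.043 [ 6.226000e-01 -1.000000e-02  1.393000e+00  4.300000e-02  3.044148e+02]
w 0.046 [ 6.231000e-01 -9.900000e-03  1.401200e+00  4.600000e-02  4.940652e+02]
t [ 5.92400e-01  2.86700e-01 -1.17480e+00  0.00000e+00  2.06091e+01
  9.13000e+02]
```

Emit:
arm_command(
  increments=[
    {"tx": 0,"ty": 5,"tz": 0,"wx": 0,"wy": 0,"wz": 0.15,"gripper": -1},
    {"tx": -1,"ty": 10,"tz": 0,"wx": 0,"wy": 0,"wz": 0.3,"gripper": -1},
    {"tx": -2,"ty": 15,"tz": 0,"wx": 0,"wy": 0,"wz": 0.45,"gripper": -1},
    {"tx": -3,"ty": 20,"tz": 0,"wx": 0,"wy": 0,"wz": 0.573,"gripper": -1},
    {"tx": -3.1,"ty": 25,"tz": 0,"wx": 0,"wy": 0,"wz": 0.573,"gripper": -1},
    {"tx": -3.1,"ty": 29.7,"tz": 0,"wx": 0,"wy": 0,"wz": 0.573,"gripper": -1},
    {"tx": -3.1,"ty": 29.7,"tz": 0,"wx": 0,"wy": 0,"wz": 0.573,"gripper": -1},
    {"tx": -3.1,"ty": 29.7,"tz": 0,"wx": 0,"wy": 0,"wz": 0.573,"gripper": -1},
    {"tx": -3.1,"ty": 29.7,"tz": 0,"wx": 0,"wy": 0,"wz": 0.573,"gripper": -1},
  ],
)

```text
t: 51.8
eef_pos: [0.5921, 0.2846, 0.1995]
ee_rot: [-3.14, 0.0, 1.958]
wrist_force: [0.5, -0.8, 0.2]
opening: 0.0855
grasp_force: 0.0
```

```bash
python3 - <<'E'
from h import *
t=bot.capture("top");s=st();im=bot.capture("wrist");cv2.imwrite("pics/w23.png",im)
for d in dishes("wrist",im,5000): print("w",np.round(d,4))
E
```

```text
t 51.85 p [0.5923 0.2846 0.1998] rot [-3.141  0.     1.958] op 0.0854 F [-0.5  0.8  0.1] g 0.0 j [ 0.32  0.41  1.37 -0.    1.36 -0.07]
w [ 5.92800e-01  2.86500e-01 -1.18420e+00  0.00000e+00  7.25666e+01
  6.92100e+03]
```

Emit:
arm_command(
  increments=[
    {"tx": 0.05,"ty": 0.12,"tz": -6,"wx": 0,"wy": 0,"wz": 0,"gripper": -1},
    {"tx": 0.05,"ty": 0.12,"tz": -11,"wx": 0,"wy": 0,"wz": 0,"gripper": -1},
    {"tx": 0.05,"ty": 0.12,"tz": -15,"wx": 0,"wy": 0,"wz": 0,"gripper": -1},
    {"tx": 0.05,"ty": 0.12,"tz": -17,"wx": 0,"wy": 0,"wz": 0,"gripper": -1},
    {"tx": 0.05,"ty": 0.12,"tz": -17.9,"wx": 0,"wy": 0,"wz": 0,"gripper": -1},
    {"tx": 0.05,"ty": 0.12,"tz": -17.9,"wx": 0,"wy": 0,"wz": 0,"gripper": -1},
    {"tx": 0.05,"ty": 0.12,"tz": -17.9,"wx": 0,"wy": 0,"wz": 0,"gripper": 1},
    {"tx": 0.05,"ty": 0.12,"tz": -17.9,"wx": 0,"wy": 0,"wz": 0,"gripper": 1},
    {"tx": 0.05,"ty": 0.12,"tz": -17.9,"wx": 0,"wy": 0,"wz": 0,"gripper": 1},
    {"tx": 0.05,"ty": 0.12,"tz": -17.9,"wx": 0,"wy": 0,"wz": 0,"gripper": 1},
  ],
)

```text
t: 53.15
eef_pos: [0.5947, 0.2881, 0.0239]
ee_rot: [3.137, 0.0, 1.96]
wrist_force: [-0.2, -0.2, 5.1]
opening: 0.0643
grasp_force: 69.2
```

Emit:
arm_command(
  increments=[
    {"tx": 0,"ty": 0,"tz": 1.5,"wx": 0,"wy": 0,"wz": 0,"gripper": 1},
    {"tx": 0,"ty": 0,"tz": 1.5,"wx": 0,"wy": 0,"wz": 0.15,"gripper": 1},
    {"tx": 0,"ty": 0,"tz": 1.5,"wx": 0,"wy": 0,"wz": 0.3,"gripper": 1},
    {"tx": 0,"ty": 0,"tz": 1.5,"wx": 0,"wy": 0,"wz": 0.45,"gripper": 1},
    {"tx": 0,"ty": 0,"tz": 1.5,"wx": 0,"wy": 0,"wz": 0.6,"gripper": 1},
    {"tx": 0,"ty": 0,"tz": 0.7,"wx": 0,"wy": 0,"wz": 0.6,"gripper": 1},
    {"tx": 0,"ty": 0,"tz": 0.2,"wx": 0,"wy": 0,"wz": 0.6,"gripper": 1},
    {"tx": 0,"ty": 0,"tz": 0.1,"wx": 0,"wy": 0,"wz": 0.6,"gripper": 1},
    {"tx": 0,"ty": 0,"tz": 0.1,"wx": 0,"wy": 0,"wz": 0.6,"gripper": 1},
  ],
)

```text
t: 54.28
eef_pos: [0.5923, 0.2873, 0.024]
ee_rot: [-3.14, -0.001, 2.558]
wrist_force: [-4.3, -2.2, 9.8]
opening: 0.0644
grasp_force: 69.6
```

Emit:
arm_command(
  increments=[
    {"tx": 0,"ty": 0,"tz": 0,"wx": 0,"wy": 0,"wz": 0,"gripper": -1},
    {"tx": 0,"ty": 0,"tz": 0,"wx": 0,"wy": 0,"wz": 0,"gripper": -1},
    {"tx": 0,"ty": 0,"tz": 0,"wx": 0,"wy": 0,"wz": 0,"gripper": -1},
    {"tx": 0,"ty": 0,"tz": 3,"wx": 0,"wy": 0,"wz": 0,"gripper": -1},
    {"tx": 0,"ty": 0,"tz": 9,"wx": 0,"wy": 0,"wz": -0.1,"gripper": -1},
    {"tx": 0,"ty": 0,"tz": 15,"wx": 0,"wy": 0,"wz": -0.25,"gripper": -1},
    {"tx": 0,"ty": 0,"tz": 17.8,"wx": 0,"wy": 0,"wz": -0.4,"gripper": -1},
    {"tx": 0,"ty": 0,"tz": 17.8,"wx": 0,"wy": 0,"wz": -0.57,"gripper": -1},
    {"tx": 0,"ty": 0,"tz": 17.8,"wx": 0,"wy": 0,"wz": -0.74,"gripper": -1},
    {"tx": 0,"ty": 0,"tz": 17.8,"wx": 0,"wy": 0,"wz": -0.9,"gripper": -1},
  ],
)

```text
t: 55.52
eef_pos: [0.5926, 0.2873, 0.2001]
ee_rot: [-3.141, 0.0, 1.654]
wrist_force: [-0.2, -0.9, 0.1]
opening: 0.085
grasp_force: 0.0
```

Emit:
arm_command(
  increments=[
    {"tx": 0,"ty": 0,"tz": 0,"wx": 0,"wy": 0,"wz": -0.17,"gripper": -1},
    {"tx": 0,"ty": 0,"tz": 0,"wx": 0,"wy": 0,"wz": -0.34,"gripper": -1},
    {"tx": 0,"ty": 0,"tz": 0,"wx": 0,"wy": 0,"wz": -0.51,"gripper": -1},
    {"tx": 0,"ty": 0,"tz": 0,"wx": 0,"wy": 0,"wz": -0.68,"gripper": -1},
    {"tx": 0,"ty": 0,"tz": 0,"wx": 0,"wy": 0,"wz": -0.85,"gripper": -1},
    {"tx": 0,"ty": 0,"tz": 0,"wx": 0,"wy": 0,"wz": -1.02,"gripper": -1},
    {"tx": 0,"ty": 0,"tz": 0,"wx": 0,"wy": 0,"wz": -1.19,"gripper": -1},
    {"tx": 0,"ty": 0,"tz": 0,"wx": 0,"wy": 0,"wz": -1.36,"gripper": -1},
    {"tx": 0,"ty": 0,"tz": 0,"wx": 0,"wy": 0,"wz": -1.5,"gripper": -1},
    {"tx": 0,"ty": 0,"tz": 0,"wx": 0,"wy": 0,"wz": -1.5,"gripper": -1},
  ],
)

```text
t: 56.78
eef_pos: [0.5926, 0.2873, 0.1999]
ee_rot: [3.142, 0.001, 0.161]
wrist_force: [-0.3, 1.1, 0.1]
opening: 0.0856
grasp_force: 0.0
```

Emit:
arm_command(
  increments=[
    {"tx": 0,"ty": 0,"tz": 0,"wx": 0,"wy": 0,"wz": -0.17,"gripper": -1},
    {"tx": 0,"ty": 0,"tz": 0,"wx": 0,"wy": 0,"wz": -0.34,"gripper": -1},
    {"tx": 0,"ty": 0,"tz": 0,"wx": 0,"wy": 0,"wz": -0.51,"gripper": -1},
    {"tx": 0,"ty": 0,"tz": 0,"wx": 0,"wy": 0,"wz": -0.68,"gripper": -1},
    {"tx": 0,"ty": 0,"tz": 0,"wx": 0,"wy": 0,"wz": -0.742,"gripper": -1},
    {"tx": 0,"ty": 0,"tz": 0,"wx": 0,"wy": 0,"wz": -0.742,"gripper": -1},
    {"tx": 0,"ty": 0,"tz": 0,"wx": 0,"wy": 0,"wz": -0.742,"gripper": -1},
    {"tx": 0,"ty": 0,"tz": 0,"wx": 0,"wy": 0,"wz": -0.742,"gripper": -1},
  ],
)

```text
t: 57.78
eef_pos: [0.5927, 0.2873, 0.2002]
ee_rot: [3.142, 0.0, -0.581]
wrist_force: [-0.3, -0.7, -0.3]
opening: 0.0853
grasp_force: 0.0
```

```bash
python3 - <<'E'
from h import *
t=bot.capture("top");s=st();im=bot.capture("wrist");cv2.imwrite("pics/w24.png",im);st()
for d in dishes("wrist",im,5000): print("w",np.round(d,4))
for d in dishes("top",t): print("t",np.round(d,4))
E
```

```text
t 57.83 p [0.5927 0.2874 0.2003] rot [-3.142 -0.    -0.581] op 0.0853 F [-0.4  0.1  0.5] g 0.0 j [ 0.32  0.41  1.36 -0.    1.37  2.47]
t 57.88 p [0.5927 0.2874 0.2003] rot [-3.142  0.    -0.582] op 0.0852 F [-0.6 -0.4 -0.4] g 0.0 j [0.32 0.41 1.36 0.   1.37 2.47]
w [ 5.94300e-01  2.87600e-01 -5.84600e-01  0.00000e+00  7.55651e+01
  6.95500e+03]
t [ 6.24200e-01 -1.15000e-02  1.38660e+00  1.20000e-02  2.23841e+01
  9.29000e+02]
```

Emit:
arm_command(
  increments=[
    {"tx": 0.12,"ty": 0,"tz": -6,"wx": 0,"wy": 0,"wz": 0,"gripper": -1},
    {"tx": 0.12,"ty": 0,"tz": -11,"wx": 0,"wy": 0,"wz": 0,"gripper": -1},
    {"tx": 0.12,"ty": 0,"tz": -15,"wx": 0,"wy": 0,"wz": 0,"gripper": -1},
    {"tx": 0.12,"ty": 0,"tz": -17,"wx": 0,"wy": 0,"wz": 0,"gripper": -1},
    {"tx": 0.12,"ty": 0,"tz": -17.9,"wx": 0,"wy": 0,"wz": 0,"gripper": -1},
    {"tx": 0.12,"ty": 0,"tz": -17.9,"wx": 0,"wy": 0,"wz": 0,"gripper": -1},
    {"tx": 0.12,"ty": 0,"tz": -17.9,"wx": 0,"wy": 0,"wz": 0,"gripper": 1},
    {"tx": 0.12,"ty": 0,"tz": -17.9,"wx": 0,"wy": 0,"wz": 0,"gripper": 1},
    {"tx": 0.12,"ty": 0,"tz": -17.9,"wx": 0,"wy": 0,"wz": 0,"gripper": 1},
    {"tx": 0.12,"ty": 0,"tz": -17.9,"wx": 0,"wy": 0,"wz": 0,"gripper": 1},
  ],
)

```text
t: 59.12
eef_pos: [0.596, 0.2881, 0.024]
ee_rot: [-3.138, -0.003, -0.582]
wrist_force: [0.8, -0.3, 5.9]
opening: 0.064
grasp_force: 69.3
```

Emit:
arm_command(
  increments=[
    {"tx": 0,"ty": 0,"tz": 3,"wx": 0,"wy": 0,"wz": 0,"gripper": 1},
    {"tx": 0,"ty": 0,"tz": 8,"wx": 0,"wy": 0,"wz": 0,"gripper": 1},
    {"tx": 0,"ty": -2,"tz": 11,"wx": 0,"wy": 0,"wz": 0.16,"gripper": 1},
    {"tx": 0,"ty": -5,"tz": 11,"wx": 0,"wy": 0,"wz": 0.32,"gripper": 1},
    {"tx": 0,"ty": -8,"tz": 11,"wx": 0,"wy": 0,"wz": 0.48,"gripper": 1},
    {"tx": 0,"ty": -11,"tz": 11,"wx": 0,"wy": 0,"wz": 0.64,"gripper": 1},
    {"tx": 0,"ty": -14,"tz": 11,"wx": 0,"wy": 0,"wz": 0.8,"gripper": 1},
    {"tx": 0,"ty": -17,"tz": 11,"wx": 0,"wy": 0,"wz": 0.96,"gripper": 1},
    {"tx": 0,"ty": -18,"tz": 11,"wx": 0,"wy": 0,"wz": 1.0,"gripper": 1},
    {"tx": 0,"ty": -18,"tz": 11,"wx": 0,"wy": 0,"wz": 1.0,"gripper": 1},
  ],
)

```text
t: 60.38
eef_pos: [0.5936, 0.1066, 0.1312]
ee_rot: [-3.141, 0.0, 0.416]
wrist_force: [-0.7, 0.4, -2.2]
opening: 0.0642
grasp_force: 68.5
```

Emit:
arm_command(
  increments=[
    {"tx": 0.5,"ty": -2,"tz": 0,"wx": 0,"wy": 0,"wz": 0.16,"gripper": 1},
    {"tx": 1,"ty": -4,"tz": 0,"wx": 0,"wy": 0,"wz": 0.32,"gripper": 1},
    {"tx": 1.5,"ty": -6,"tz": 0,"wx": 0,"wy": 0,"wz": 0.48,"gripper": 1},
    {"tx": 2,"ty": -8,"tz": 0,"wx": 0,"wy": 0,"wz": 0.64,"gripper": 1},
    {"tx": 2.5,"ty": -10,"tz": 0,"wx": 0,"wy": 0,"wz": 0.8,"gripper": 1},
    {"tx": 2.93,"ty": -11.8,"tz": 0,"wx": 0,"wy": 0,"wz": 0.97,"gripper": 1},
    {"tx": 2.93,"ty": -11.8,"tz": -1,"wx": 0,"wy": 0,"wz": 0.97,"gripper": 1},
    {"tx": 2.93,"ty": -11.8,"tz": -2,"wx": 0,"wy": 0,"wz": 0.97,"gripper": 1},
    {"tx": 2.93,"ty": -11.8,"tz": -2,"wx": 0,"wy": 0,"wz": 0.97,"gripper": 1},
    {"tx": 2.93,"ty": -11.8,"tz": -2,"wx": 0,"wy": 0,"wz": 0.97,"gripper": 1},
  ],
)

```text
t: 61.62
eef_pos: [0.6229, -0.0098, 0.111]
ee_rot: [-3.141, -0.0, 1.388]
wrist_force: [-0.1, -0.8, -0.5]
opening: 0.0645
grasp_force: 68.5
```

```bash
python3 - <<'E'
from h import *
t=bot.capture("top");s=st();im=bot.capture("wrist");cv2.imwrite("pics/w25.png",im)
for d in dishes("wrist",im,5000,zboard=s['eef_pos'][2]-.0235): print("w",np.round(d,4))
E
```

```text
t 61.67 p [ 0.6233 -0.0101  0.1114] rot [ 3.141 -0.     1.388] op 0.0644 F [ 0.3  0.5 -1.4] g 68.5 j [-0.15  0.44  1.53  0.    1.18  0.03]
w [ 6.2250000e-01 -8.5000000e-03  1.3925000e+00  8.7900000e-02
  3.6748507e+03  2.7185000e+04]
```

Emit:
arm_command(
  increments=[
    {"tx": 0,"ty": -0.12,"tz": -0.8,"wx": 0,"wy": 0,"wz": 0,"gripper": 1},
    {"tx": 0,"ty": -0.12,"tz": -1.5,"wx": 0,"wy": 0,"wz": 0,"gripper": 1},
    {"tx": 0,"ty": -0.12,"tz": -2.1,"wx": 0,"wy": 0,"wz": 0,"gripper": 1},
    {"tx": 0,"ty": -0.12,"tz": -2.6,"wx": 0,"wy": 0,"wz": 0,"gripper": 1},
    {"tx": 0,"ty": -0.12,"tz": -3,"wx": 0,"wy": 0,"wz": 0,"gripper": 1},
    {"tx": 0,"ty": -0.12,"tz": -3.3,"wx": 0,"wy": 0,"wz": 0,"gripper": 1},
    {"tx": 0,"ty": -0.12,"tz": -3.5,"wx": 0,"wy": 0,"wz": 0,"gripper": 1},
    {"tx": 0,"ty": -0.12,"tz": -3.5,"wx": 0,"wy": 0,"wz": 0,"gripper": 1},
    {"tx": 0,"ty": -0.12,"tz": -3.5,"wx": 0,"wy": 0,"wz": 0,"gripper": 1},
  ],
)

```text
t: 62.85
eef_pos: [0.6233, -0.0119, 0.0782]
ee_rot: [-3.141, 0.0, 1.388]
wrist_force: [-4.0, -0.0, 7.1]
opening: 0.0645
grasp_force: 69.5
```

Emit:
arm_command(
  increments=[
    {"tx": 0,"ty": 0,"tz": -0.2,"wx": 0,"wy": 0,"wz": 0,"gripper": 1},
    {"tx": 0,"ty": 0,"tz": -0.2,"wx": 0,"wy": 0,"wz": 0,"gripper": 1},
    {"tx": 0,"ty": 0,"tz": 0.1,"wx": 0,"wy": 0,"wz": 0,"gripper": -1},
    {"tx": 0,"ty": 0,"tz": 0.1,"wx": 0,"wy": 0,"wz": 0,"gripper": -1},
    {"tx": 0,"ty": 0,"tz": 0.1,"wx": 0,"wy": 0,"wz": 0,"gripper": -1},
    {"tx": 0,"ty": 0,"tz": 2,"wx": 0,"wy": 0,"wz": 0,"gripper": -1},
    {"tx": 0,"ty": 0,"tz": 7,"wx": 0,"wy": 0,"wz": 0,"gripper": -1},
    {"tx": 0,"ty": 0,"tz": 12.4,"wx": 0,"wy": 0,"wz": 0,"gripper": -1},
    {"tx": 0,"ty": 0,"tz": 12.4,"wx": 0,"wy": 0,"wz": 0,"gripper": -1},
    {"tx": 0,"ty": 0,"tz": 12.4,"wx": 0,"wy": 0,"wz": 0,"gripper": -1},
  ],
)

```text
t: 64.1
eef_pos: [0.6234, -0.0118, 0.2013]
ee_rot: [3.14, -0.0, 1.388]
wrist_force: [-0.6, 0.1, 0.0]
opening: 0.0853
grasp_force: 0.0
```

```bash
python3 - <<'E'
from h import *
for i in range(3):t=bot.capture("top")
s=st();im=bot.capture("wrist");cv2.imwrite("pics/w26.png",im)
for z in(.048,.051,.054,.057,.060):
    for d in dishes("wrist",im,7000,zboard=z): print("w",z,np.round(d[:5],4))
E
```

```text
t 64.25 p [ 0.622  -0.0117  0.1984] rot [-3.138  0.     1.388] op 0.0855 F [-0.5 -0.2 -0.4] g 0.0 j [-0.16  0.34  1.46  0.    1.34  0.03]
w 0.048 [ 6.226000e-01 -1.130000e-02  1.385000e+00  4.800000e-02  1.871956e+02]
w 0.051 [ 6.22600e-01 -1.10000e-02  1.39140e+00  5.10000e-02  1.03464e+02]
w 0.054 [ 6.229000e-01 -1.050000e-02  1.393600e+00  5.400000e-02  1.423491e+02]
w 0.057 [ 6.228000e-01 -1.000000e-02  1.392900e+00  5.700000e-02  3.101242e+02]
w 0.06 [ 6.227000e-01 -1.030000e-02  1.403400e+00  6.000000e-02  5.263349e+02]
```

Emit:
arm_command(
  increments=[
    {"tx": -4,"ty": 4,"tz": 1,"wx": 0,"wy": 0,"wz": 0,"gripper": -1},
    {"tx": -8,"ty": 8,"tz": 1,"wx": 0,"wy": 0,"wz": 0,"gripper": -1},
    {"tx": -12,"ty": 13,"tz": 1,"wx": 0,"wy": 0,"wz": 0,"gripper": -1},
    {"tx": -16,"ty": 18,"tz": 1,"wx": 0,"wy": 0,"wz": 0,"gripper": -1},
    {"tx": -18,"ty": 23,"tz": 1,"wx": 0,"wy": 0,"wz": 0,"gripper": -1},
    {"tx": -18,"ty": 28,"tz": 1,"wx": 0,"wy": 0,"wz": 0,"gripper": -1},
    {"tx": -18,"ty": 28,"tz": 1,"wx": 0,"wy": 0,"wz": 0,"gripper": -1},
    {"tx": -18,"ty": 28,"tz": 1,"wx": 0,"wy": 0,"wz": 0,"gripper": -1},
  ],
)

```text
t: 65.3
eef_pos: [0.4427, 0.2676, 0.2093]
ee_rot: [-3.14, 0.002, 1.388]
wrist_force: [-0.1, 0.5, 0.7]
opening: 0.0852
grasp_force: 0.0
```

```bash
python3 - <<'E'
from h import *
sc=bot.capture("scene");t=bot.capture("top");st()
print([(round(d['conf'],2),np.round(d['position'],3)) for d in bot.boxes_of("top","ring_1")])
print([(round(d['conf'],2),np.round(d['position'],3)) for d in bot.boxes_of("top","dish_a")])
for n in("mirror","jar","water"):print(n,[(round(d['conf'],2),np.round(d['position'],3)) for d in bot.boxes_of("top",n)][:1])
a=cv2.resize(sc[170:290,110:300],(480,300),interpolation=cv2.INTER_CUBIC);b=cv2.resize(t[60:360,40:480],(440,300),interpolation=cv2.INTER_AREA)
cv2.imwrite("pics/v14.png",cv2.resize(np.hstack([a,b]),(800,261)))
E
```

```text
t 65.4 p [0.4432 0.2669 0.2096] rot [-3.140e+00  1.000e-03  1.386e+00] op 0.0854 F [-0.8 -0.3 -0.3] g 0.0 j [ 0.37  0.12  1.72 -0.    1.31  0.56]
[(0.56, array([ 0.431, -0.139,  0.067])), (0.51, array([0.747, 0.208, 0.078]))]
[(0.76, array([ 0.826, -0.011,  0.007])), (0.74, array([ 0.633, -0.013,  0.059])), (0.67, array([0.519, 0.571, 0.004]))]
mirror [(0.67, array([0.315, 0.349, 0.018]))]
jar [(0.7, array([0.746, 0.203, 0.077]))]
water [(0.61, array([ 0.754, -0.187,  0.102]))]
```

View pics/v14.png

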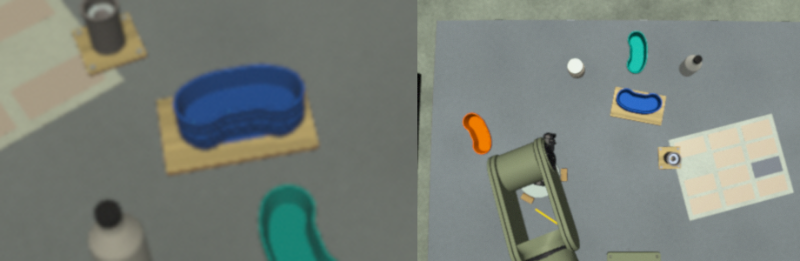

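The left crop shows four dishes nested evenly on the board at (240,105). The tube at (100,20) holds the ring column and the bench is clear. The jar and bottle have not moved; in this top view the arm hides the mirror, which the arm never came near.

```bash
python3 -c "
from cell import bot
print(bot.hand_in())"
```

```text
the job is handed in; nothing more can be done
None
```

The job is handed in: all five rings present lie flat in the grey tube, and the three loose dishes are nested home in the dish on the board; the mirror, jar and bottle were left alone. It took about 65 s of the 208 s, and no result came back from the judging.

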